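Shut the fittings case and close its draw latch

TASK

The red fittings case is packed for the van: lower its lid onto the seal, pick up the latch's wire loop and hook its bar down into the keeper on the lid, give the loop a light tug to feel that it has caught, then press the lever down over centre until it snaps flat against the case and draws the lid tight. The wire bends easily, so feel it into the keeper and tug with only a few newtons; do not slam or lean on the lid or the lever, and leave the flux tin, the tape measure and the spanner where they lie.

Things in the scene. Friction and masses are not known exactly. Their poses are not given: they have to be found in the camera images.
- fit_case: Red sheet-steel case that stands fast on the bench; body 160 deep (x) x 250 wide (y) x 82 high, lid 38 higher. Origin at the middle of its underside, +x from front to back, +y to its left, +z up. Flat front face at x = -80 mm, with one draw latch at y = 0. Everything of the latch moves in the plane y = 0 of this frame.
- lid (a joint): Lid angle in rad: 0 = shut hard, grows as it opens (starts 0.55 to 0.95). Stiff hinge along the back rim: it stays where it is left; 1 to 4 N near the front edge moves it. It meets the seal at about 0.043 and rests there; the bulb seal then gives 8 N per mm at the front. Drawn down by the latch it reads 0.00 to 0.032.
- lid_hinge (a point): Point on the lid's hinge line at the middle of the back rim, 160 mm behind the front face, 82 mm above the bench.
- lid_edge (a point): Point on the lid's flat top in the middle of its width, 25 mm behind its front face: the place to push it down. 135 mm from the hinge line along the lid, 38 mm above it. A carrying handle stands 24 mm high in the middle of the lid, 55 mm behind this point.
- keeper_mid (a point): Fixed to the lid, 12 mm in front of its face, 18 mm above its lower edge; axes as the case's when shut: where the bar would sit if the keeper, an upturned steel hook 22 wide (y), were at its middle setting. It is packed out and on slotted holes: its true seat is up to 6 mm to -x or +x and 1.5 mm up or down. From the true seat: slot 6.5 wide; floor 2 below, lip to -x 3.2 thick, top 5.5 above; smooth upright back wall to +x, top 18 above.
- lever (a joint): Lever angle in rad: 0 = hanging flat against the case (closed); grows as its free end swings out to the front and up: 1.57 = straight out. Friction holds it where it is left (starts 1.65 to 1.95, goes to 2.9). With the loop hooked it resists below about 1.4, needs 3 to 8 N near its free end, passes dead centre at 0.4 to 0.65 and then snaps shut by itself.
- lever_pivot (a point): Lever's pivot, on the case 12 mm in front of the front face, 66 mm above the bench; hinge axis along the case's y.
- lever_tip (a point): Free end of the steel lever, 26 wide (y), 57 mm from the pivot. The outer face that is pressed stands 8 mm off the line from the pivot.
- loop_bar (a point): Middle of the loop's hook bar: 4 mm round steel along y, 32 long. The wire loop turns on pins on the lever, 48.7 mm from the bar; the pins lie 13 mm from the lever's pivot, at an angle 0.52 rad less than the lever's (nearer the case when it hangs). Friction (1 to 3 N at the roll) holds loop and lever where they are left. Starts leaning out to the front of the case.
- loop_grip (a point): Centre of the loop's black finger roll: 9 mm round, 36 long along y, to be pinched end to end; it can turn between the fingers. 26 mm from the bar, bent 0.84 rad outward (away from the case) from the line pins-to-bar.
- flux_tin: Blue round tin, 77 across, 39 high, standing to the right of the case. Origin at its underside.
- tape_measure: Yellow and black pocket tape, 68x72x34, to the left and front of the case. Origin at its underside.
- spanner: Steel combination spanner, 180 long along its y, 8 thick, lying to the left of the case. Origin at its underside.

How it is judged:
By the outcome, as a careful person would: the job done as asked, in the order asked, and still so for the second after the job is handed in, with the robot touching nothing.
It also fails if it takes over 72 s, if anything falls off the work surface, if the arm or the gripper's body presses on something with over 40 N, if the wrist force passes 120 N, or if a joint passes its speed limit or range.

ROBOT

A 6-joint arm with a two-finger parallel gripper is mounted at the origin on a cart in front of the work surface, level with it; the furniture and walls round the work are solid. World frame = base frame: x ahead of the robot, y to its left, z up, the work surface at z = 0. Lengths are in m, angles in rad, forces in N, time in s.
With the tool pointing down it reaches from about 0.375 to 0.925 m from the base axis. Payload 5.7 kg.
Tool frame: the origin (TCP) lies midway between the tips of the shut fingers; the grasp point (between the pads) lies 19 mm behind it; y points along the fingers, x is the direction in which the jaws open and shut, and the axes are right-handed (so a half turn about y gives the same grasp; the last joint's range is limited). The gripper opens to 85 mm and grips with 20 to 120 N. Pads are 22 mm wide; open, the fingers measure 114 mm over their backs; the gripper's body (76 mm by 85 mm) begins 54 mm behind the grasp point. The pads swing forward as they close: fully open they stand 13 mm farther back than shut.
Start: joints at [-1.436, 0.359, 1.51, -0, 1.272, -0.115], TCP at [0.148, -0.581, 0.231] pointing down, gripper open.
Joint ranges: [-2.97, 2.97], [-1.01, 2.36], [0.21, 2.38], [-0.96, 4.11], [0.2, 2.71], [-2.98, 2.98]. Speed limits (rad/s): [2.39, 2.39, 3.14, 3.14, 3.14, 3.14].

INTERFACE

Orientations are given as a unit quaternion [w, x, y, z].
In Python, from bench import telemetry, viewer, arm, boxes_of, landmark_of gives the robot as it stands. The module is installed in compiled form; this text tells all that it offers.
- The arm moves only by the tool play_rows, never from a script. Its argument "rows" is a list of rows, each a list of 5 numbers: the shift along the tool's x, y, z in cm, then the turn about the tool's y in degrees, then the finger opening in cm, from 0 to 8.54. A call has 1 to 12 rows; each row is the pose to reach, as a shift and turn from the pose measured when the call began, along the tool's axes at that moment; what a row does not reach only later rows make up. A row lasts 1/12 s, in which the tool goes at most 41.7 mm and 7.16 degrees, less where a joint would pass 70% of its speed; a pose out of reach is approached as far as the arm can. A call with a gripper value outside its range is refused whole. The fingers move at their own pace and stop on an object; "newtons" is the grip in N (left out, the last holds). Time passes only in rows, so rows that repeat a pose let the fingers close. It gives the time, the measured TCP pose, the force and the opening at its end, in the units of the state.
- telemetry.get_state(): the state, without advancing time (a new reading comes with each control period).
- viewer.read_camera(name): name is "scene" or "side" or "wrist"; returns the picture (420x560x3 uint8, red, green, blue); there is no depth.
- viewer.camera_info(name): a dict with "fx", "fy", "cx", "cy" (pixels), "rvec" (rotation vector, rad) and "tvec" (3), from world to camera coordinates, as OpenCV has them; the wrist camera has in their place "mount" (4x4, takes a point from camera to tool coordinates, whose origin is the TCP and whose axes are the tool frame's). Camera axes: x right, y down, z forward; pixel columns grow to the right and rows downward; lengths in m; the calibration is good to about 2 mm. A picture is of the moment at which its call begins: read the wrist's pose just before it. camera_info takes no time and is no camera call.
- arm.hand_in(): hands the job in, once; it reports no verdict.
Trained networks look in the newest picture that a camera, given by its name, has taken for a name from the list of things; names that differ only in an ending like _2 or _b are one class to them, and where a whole thing is asked for, a point or a joint stands for the part that bears it (a point fixed in the world has none). Each returns a list of dicts, best first, with "conf" (0 to 1); they miss things now and then, are a little off and sometimes report something else, mostly with a low value. They report only what shows in the picture. A call takes as long as a camera call.
- boxes_of(name, camera): "bbox" ([left, top, right, bottom] in pixels, round what is visible of it).
- landmark_of(name, camera): "centre" ([row, column] in pixels: a listed point, or the origin of a listed thing).
The state is a dict: "time_s": time; "joint_pos": joint angles; "dq": joint speeds; "tau": joint torques, N m; "eef_pos": TCP position; "eef_rot": TCP orientation; "contact_force": force on the tool from outside, world axes, zero at the start; "wrist_torque": the same for the moment, N m; "gripper_width": opening from 0.0 (shut) to 1.0 (fully open).
Only numpy, scipy, OpenCV 4.12 (cv2) and the standard library are available. Lean on these libraries where they do the work, as an engineer would, in place of code of your own. Each camera call takes 0.05 s, during which the arm holds its last target. There are 200 camera calls.

## Working session

There is one attempt and no reset: what is moved stays moved. The work goes in short steps, Python scripts to look and compute and a tool call to move; the robot and the scene stay as the last step left them, time stands still between calls to the robot, and variables do not carry over. Pictures are saved under pics/ and viewed, about 8 in all and at most 12, crops included, and the job is handed in when it is done.

Besides the shell and the picture viewer there is one more tool, called after ">>>" as a command line: name --pt "numbers of a row" for each row, then --argument value for the rest. play_rows: Moves the arm, as the interface text tells. Its arguments: {"type":"object","properties":{"rows":{"type":"array"},"newtons":{"type":"number"}},"required":["rows"]}

```bash
mkdir -p pics; cat > h.py <<'E'
import numpy as np, cv2
from scipy.spatial.transform import Rotation as R
from bench import telemetry, viewer, arm, boxes_of, landmark_of
def tool():
    s=telemetry.get_state(); q=s['eef_rot']
    T=np.eye(4); T[:3,:3]=R.from_quat([q[1],q[2],q[3],q[0]]).as_matrix(); T[:3,3]=s['eef_pos']; return T
def cam(name):
    c=viewer.camera_info(name); K=np.array([[c['fx'],0,c['cx']],[0,c['fy'],c['cy']],[0,0,1]])
    if 'mount' in c: W=np.linalg.inv(tool()@np.array(c['mount']))
    else:
        W=np.eye(4); W[:3,:3]=R.from_rotvec(np.ravel(c['rvec'])).as_matrix(); W[:3,3]=np.ravel(c['tvec'])
    return K,W
def proj(P,KW):
    K,W=KW; p=np.atleast_2d(P)@W[:3,:3].T+W[:3,3]; p=p@K.T; return p[:,:2]/p[:,2:]
def tri(obs): # [(uv,(K,W))]
    A=[]
    for (u,v),(K,W) in obs:
        M=K@W[:3]; A+=[u*M[2]-M[0],v*M[2]-M[1]]
    x=np.linalg.svd(np.array(A))[2][-1]; return x[:3]/x[3]
E
cat > look.py <<'E'
from h import *
import pickle
np.set_printoptions(precision=4,suppress=True)
s=telemetry.get_state(); print(s); print(tool()[:3,:3])
kw={}
for n in ['scene','side']:
    im=viewer.read_camera(n); kw[n]=cam(n); cv2.imwrite(f'pics/{n}0.png',im[...,::-1])
    K,W=kw[n]; print(n,K[0,0],'campos',-W[:3,:3].T@W[:3,3],'fwd',W[2,:3])
obs={}
for t in ['fit_case','lid_hinge','lid_edge','keeper_mid','lever_pivot','lever_tip','loop_bar','loop_grip','flux_tin','tape_measure','spanner']:
    o=[]
    for n in kw:
        r=landmark_of(t,n)
        print(t,n,[(round(a['conf'],2),np.round(a['centre'],1)) for a in r[:2]])
        if r: o.append((np.array(r[0]['centre'])[::-1],kw[n]))
    if len(o)==2: 
        P=tri(o); print('   ->',P, [np.round(proj(P,k)[0]-u,1) for u,k in o])
E
python3 look.py; python3 -c "
import cv2,numpy as np
a=cv2.imread('pics/scene0.png');b=cv2.imread('pics/side0.png')
cv2.imwrite('pics/both0.png',cv2.resize(np.hstack([a,b]),(800,300)))"
```

```text
{'time_s': 0.0, 'joint_pos': array([-1.436 ,  0.3595,  1.5115, -0.    ,  1.2725, -0.1151]), 'dq': array([-0.0003,  0.0008, -0.0005,  0.001 ,  0.0001,  0.0002]), 'tau': array([ -0.0017, -52.7617, -27.8622,  -0.0004,   0.0133,   0.    ]), 'eef_pos': array([ 0.1483, -0.5807,  0.2304]), 'eef_rot': array([ 0.5589, -0.5579,  0.4343, -0.4333]), 'contact_force': array([ 0.6055,  0.3253, -0.074 ]), 'wrist_torque': array([ 0.0356, -0.0038, -0.0651]), 'gripper_width': 0.9997603130082561}
[[ 0.2473 -0.0003  0.9689]
 [-0.9689  0.0019  0.2473]
 [-0.0019 -1.      0.0002]]
scene 416.2789355369296 campos [0.2956 0.5181 0.7564] fwd [ 0.3646 -0.535  -0.7622]
side 429.6338702946898 campos [ 0.7045 -0.5601  0.6762] fwd [-0.1184  0.7118 -0.6923]
fit_case scene [(0.75, array([218.8, 310.6]))]
fit_case side [(0.62, array([272.9, 273. ]))]
   -> [ 0.601  -0.0313  0.002 ] [array([-3.3, -1. ]), array([-3.7,  0.8])]
lid_hinge scene [(0.87, array([185.1, 275.1]))]
lid_hinge side [(0.89, array([246.3, 311.4]))]
   -> [ 0.6808 -0.0134  0.0774] [array([0.6, 0.2]), array([ 0.7, -0.2])]
lid_edge scene [(0.64, array([
[... 870 characters left out ...]
> [ 0.4858 -0.0665  0.1079] [array([-0.8, -0.1]), array([-0.9,  0.1])]
loop_grip scene [(0.73, array([202.8, 378.8]))]
loop_grip side [(0.48, array([242. , 183.6])), (0.39, array([188.8, 262.2]))]
   -> [ 0.4567 -0.0717  0.1148] [array([0.8, 0.1]), array([ 0.9, -0.1])]
flux_tin scene [(0.57, array([166.6, 346.3]))]
flux_tin side [(0.89, array([374.8, 259.4])), (0.43, array([245.4, 201. ]))]
   -> [ 0.618  -0.2404 -0.0005] [array([-0.8, -0.2]), array([-1.3,  0.2])]
tape_measure scene [(0.7, array([300. , 327.2]))]
tape_measure side [(0.76, array([211.5, 214.1]))]
   -> [0.4476 0.1259 0.005 ] [array([0.9, 0.2]), array([ 0.7, -0.1])]
spanner scene [(0.66, array([273. , 278.3]))]
spanner side []
```

View pics/scene0.png

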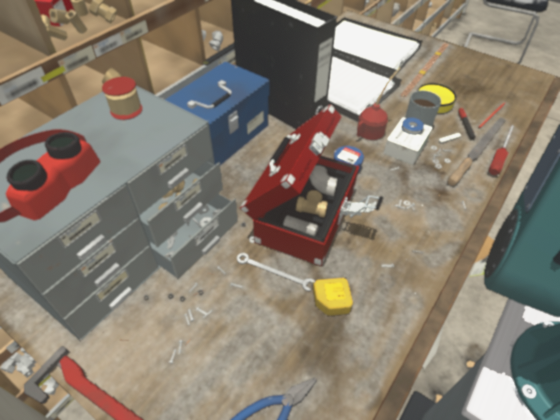

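View pics/side0.png

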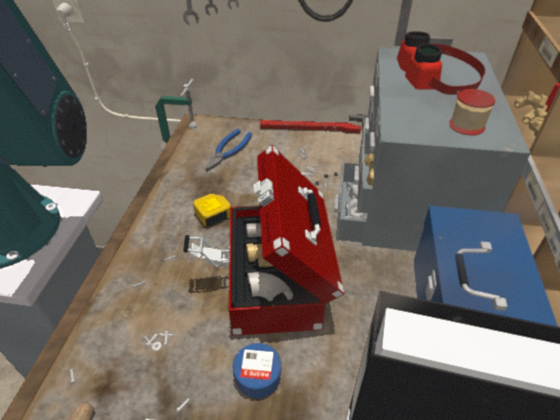

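```bash
cat > fit.py <<'E'
from h import *
from scipy.optimize import least_squares
d=lambda a:np.array([-np.sin(a),np.cos(a)])
def model(p):
    x,y,yaw,lid,lev,phi=p
    c,s=np.cos(lid),np.sin(lid)
    def L(u,w): return np.array([.08+c*u+s*w, .082-s*u+c*w])   # lid-local from hinge
    piv=np.array([-.092,.066]); dn=lambda a:np.array([-np.sin(a),-np.cos(a)])
    pin=piv+.013*dn(lev-.52); bar=pin+.0487*d(phi)
    q=dict(fit_case=np.zeros(2),lid_hinge=np.array([.08,.082]),lid_edge=L(-.135,.038),keeper_mid=L(-.172,.018),
      lever_pivot=piv,lever_tip=piv+.057*dn(lev),loop_bar=bar,loop_grip=bar+.026*d(phi+.84),pin=pin)
    return {k:np.array([x+v[0]*np.cos(yaw),y+v[0]*np.sin(yaw),v[1]]) for k,v in q.items()}
def fit(obs,p0,w={}): # obs (name,uv,KW)
    f=lambda p:(lambda m:np.concatenate([(proj(m[n],k)[0]-u)*w.get(n,1) for n,u,k in obs]))(model(p))
    r=least_squares(f,p0,loss='soft_l1',f_scale=2.); return r.x,f(r.x).reshape(-1,2)
def tocase(P,p): 
    D=np.asarray(P)[:2]-p[:2]; c,s=np.cos(p[2]),np.sin(p[2]); return np.array([D[0]*c+D[1]*s,-D[0]*s+D[1]*c,P[2]])
def toworld(P,p):
    c,s=np.cos(p[2]),np.sin(p[2]); return np.array([p[0]+P[0]*c-P[1]*s,p[1]+P[0]*s+P[1]*c,P[2]])
PTS=['lid_hinge','lid_edge','keeper_mid','lever_pivot','lever_tip','loop_bar','loop_grip','fit_case']
def gather(cams,names=PTS,cmin=.3,guess=None,tol=25):
    obs=[]
    for n in cams:
        k=cam(n); viewer.read_camera(n)
        for t in names:
            for r in landmark_of(t,n):
                u=np.array(r['centre'])[::-1]
                if r['conf']<cmin: continue
                if guess is not None and np.linalg.norm(proj(model(guess)[t],k)[0]-u)>tol: continue
                obs.append((t,u,k)); break
    return obs
E
cat > a.py <<'E'
from fit import *
np.set_printoptions(precision=4,suppress=True)
o=gather(['scene','side'])
p,r=fit(o,[.6,-.033,.26,.75,1.8,.8],{'fit_case':.4}); print(p)
for a,b in zip(o,r): print(a[0],b)
for k,v in model(p).items(): print(k,v)
np.save('p.npy',p)
E
python3 a.py
```

```text
[ 0.6091 -0.0374  0.2414  0.876   2.0817  0.4809]
lid_hinge [-3.6825 -1.7745]
lid_edge [-1.4233 -0.4641]
keeper_mid [-1.0178  0.7995]
lever_pivot [ 1.1685 -0.6408]
lever_tip [2.6963 0.0936]
loop_bar [ 0.3091 -1.0127]
loop_grip [-0.5634 -0.6091]
fit_case [-0.8198  0.1857]
lid_hinge [ 0.5371 -2.0149]
lid_edge [-0.8616  0.9819]
keeper_mid [1.0501 5.0677]
lever_pivot [ 0.4717 -2.9338]
lever_tip [-3.1853 -1.7997]
loop_bar [-0.5876 -0.0956]
loop_grip [-1.124  -0.2965]
fit_case [-0.0205  1.6979]
fit_case [ 0.6091 -0.0374  0.    ]
lid_hinge [ 0.6868 -0.0183  0.082 ]
lid_edge [ 0.6312 -0.0319  0.21  ]
keeper_mid [ 0.5933 -0.0413  0.2257]
lever_pivot [ 0.5198 -0.0594  0.066 ]
lever_tip [ 0.4715 -0.0713  0.0939]
loop_bar [ 0.4853 -0.0679  0.1091]
loop_grip [ 0.4608 -0.0739  0.1155]
pin [ 0.5072 -0.0625  0.0659]
```

>>> play_rows --pt "-1 -2 1.5 0 6" --pt "-3 -4 4.5 0 4" --pt "-5.5 -4.5 8 0 2" --pt "-8 -4.5 12 0 0" --pt "-10.5 -4.5 15.5 0 0" --pt "-13 -4.5 19.5 0 0" --pt "-15.5 -4.5 23 0 0" --pt "-18 -4.5 27 0 0" --pt "-20.5 -4.5 30.5 0 0" --pt "-23 -4.5 34.5 0 0" --pt "-25.5 -4.5 38 0 0" --pt "-28 -4.5 42 0 0" --newtons 30

```text
time_s: 3.1
eef_pos: [0.4637, -0.2296, 0.2766]
eef_rot: [0.558, -0.558, 0.434, -0.434]
contact_force: [0.0, -0.2, -0.0]
gripper_width: -0.002
```

```bash
cat > go.py <<'E'
# usage: go.py x z [y]  target(s) in case frame mm -> tool shifts cm ; also prints state
from fit import *
import sys
np.set_printoptions(precision=4,suppress=True)
p=np.load('p.npy'); T=tool(); s=telemetry.get_state()
print('t',round(s['time_s'],2),'case mm',np.round(1000*tocase(T[:3,3],p),1),'F',np.round(s['contact_force'],1),'w',round(s['gripper_width'],3),'yaw off deg',round(np.degrees(np.arctan2(T[1,2],T[0,2])-p[2]),2))
for a in sys.argv[1:]:
    v=[float(q) for q in a.split(',')]; x,z=v[:2]; y=v[2] if len(v)>2 else 0
    W=toworld(np.array([x,y,z])/1000,p); print(a,'->',np.round(100*(T[:3,:3].T@(W-T[:3,3])),2))
E
python3 go.py 34,265 34,225
```

```text
t 3.1 case mm [-187.2 -151.9  276.6] F [ 0.  -0.2 -0. ] w -0.002 yaw off deg 0.48
34,265 -> [-15.     1.16  22.24]
34,225 -> [-15.01   5.16  22.24]
```

>>> play_rows --pt "-2 0.5 3 0 0" --pt "-4.5 1 6.5 0 0" --pt "-7 1 10 0 0" --pt "-9 1 13.5 0 0" --pt "-11.5 1 17 0 0" --pt "-13.5 1 20 0 0" --pt "-15 1 22 0 0" --pt "-15 1 22.2 0 0" --pt "-15 2 22.2 0 0" --pt "-15 3 22.2 0 0" --pt "-15 4 22.2 0 0" --pt "-15 4.5 22.2 0 0"

```text
time_s: 4.1
eef_pos: [0.6396, -0.0304, 0.2292]
eef_rot: [-0.557, 0.559, -0.435, 0.433]
contact_force: [-0.7, -0.3, -0.4]
gripper_width: -0.0
```

```bash
cat > arc.py <<'E'
import numpy as np
for a in [.9,.85,.8,.7,.6,.5,.4,.3,.2,.15,.1,.07,.043]:
    c,s=np.cos(a),np.sin(a); print(a, round(80-135*c+38*s+11*min(1,a/.1),1), round(82+135*s+38*c,1))
E
python3 arc.py; python3 go.py
```

```text
0.9 36.8 211.4
0.85 30.5 208.5
0.8 24.2 205.3
0.7 12.2 198.0
0.6 1.0 189.6
0.5 -9.3 180.1
0.4 -18.5 169.6
0.3 -26.7 158.2
0.2 -33.8 146.1
0.15 -36.8 139.7
0.1 -39.5 133.3
0.07 -44.3 129.3
0.043 -48.5 125.8
t 4.1 case mm [ 31.3  -0.6 229.2] F [-0.7 -0.3 -0.4] w -0.0 yaw off deg 0.39
```

>>> play_rows --pt "0 0.6 0 0 0" --pt "0 1.2 0 0 0" --pt "0 1.6 0 0 0" --pt "0 2.0 0 0 0" --pt "0 2.2 -0.35 0 0" --pt "0 2.4 -0.7 0 0" --pt "0 2.75 -1.3 0 0" --pt "0 3.1 -1.9 0 0" --pt "0 3.5 -2.5 0 0" --pt "0 3.9 -3.0 0 0" --pt "0 4.4 -3.5 0 0" --pt "0 4.9 -4.0 0 0"

```text
time_s: 5.1
eef_pos: [0.5993, -0.0403, 0.1798]
eef_rot: [-0.557, 0.559, -0.436, 0.433]
contact_force: [0.0, 1.2, 2.1]
gripper_width: -0.0
```

```bash
cat > lidchk.py <<'E'
from fit import *
import sys
np.set_printoptions(precision=3,suppress=True)
p=np.load('p.npy')
for n in sys.argv[1:]:
    im=viewer.read_camera(n); k=cam(n)
    for t in ['lid_edge','keeper_mid']:
        for r in landmark_of(t,n)[:2]:
            u=np.array(r['centre'])[::-1]; A=np.arange(0,1,.005)
            e=[np.linalg.norm(proj(model([*p[:3],a,*p[4:]])[t],k)[0]-u) for a in A]
            print(n,t,round(r['conf'],2),u,'lid',A[np.argmin(e)],'err px',round(min(e),1))
E
python3 go.py; python3 lidchk.py side
```

```text
t 5.1 case mm [-10.2  -0.5 179.8] F [0.  1.2 2.1] w -0.0 yaw off deg 0.39
side lid_edge 0.9 [261.9 212. ] lid 0.52 err px 1.9
side lid_edge 0.35 [187.7 242.4] lid 0.0 err px 53.7
side keeper_mid 0.65 [233.2 208.4] lid 0.53 err px 4.0
```

>>> play_rows --pt "0 0.35 -0.3 0 0" --pt "0 0.7 -0.6 0 0" --pt "0 1.05 -0.85 0 0" --pt "0 1.45 -1.1 0 0" --pt "0 1.8 -1.4 0 0" --pt "0 2.2 -1.65 0 0" --pt "0 2.6 -1.9 0 0" --pt "0 3.0 -2.15 0 0" --pt "0 3.4 -2.4 0 0" --pt "0 3.75 -2.55 0 0" --pt "0 4.05 -2.7 0 0" --pt "0 4.3 -2.8 0 0"

```text
time_s: 6.25
eef_pos: [0.5716, -0.0472, 0.1361]
eef_rot: [-0.557, 0.559, -0.436, 0.433]
contact_force: [-0.5, 1.1, 1.5]
gripper_width: 0.001
```

```bash
python3 go.py; python3 lidchk.py side
```

```text
t 6.25 case mm [-38.7  -0.6 136.1] F [-0.5  1.1  1.5] w 0.001 yaw off deg 0.37
side lid_edge 0.64 [243.9 226.9] lid 0.18 err px 1.8
side keeper_mid 0.95 [222.5 236. ] lid 0.155 err px 0.3
```

>>> play_rows --pt "0 0.15 -0.05 0 0" --pt "0 0.3 -0.1 0 0" --pt "0 0.45 -0.15 0 0" --pt "0 0.55 -0.25 0 0" --pt "0 0.65 -0.3 0 0" --pt "0 0.73 -0.35 0 0" --pt "0 0.8 -0.4 0 0" --pt "0 0.86 -0.45 0 0" --pt "0 0.91 -0.5 0 0" --pt "0 0.95 -0.5 0 0"

```text
time_s: 7.23
eef_pos: [0.5664, -0.0486, 0.1267]
eef_rot: [-0.557, 0.559, -0.436, 0.432]
contact_force: [1.1, -0.4, 1.0]
gripper_width: 0.001
```

```bash
python3 go.py
```

```text
t 7.23 case mm [-44.2  -0.7 126.7] F [ 1.1 -0.4  1. ] w 0.001 yaw off deg 0.38
```

>>> play_rows --pt "0 0.04 0 0 0" --pt "0 0.08 0 0 0" --pt "0 0.12 0 0 0" --pt "0 0.12 0 0 0"

```text
time_s: 7.57
eef_pos: [0.566, -0.0487, 0.1255]
eef_rot: [-0.556, 0.56, -0.436, 0.432]
contact_force: [-0.8, -1.2, 3.0]
gripper_width: 0.001
```

```bash
python3 go.py; python3 lidchk.py side scene
```

```text
t 7.57 case mm [-44.5  -0.7 125.5] F [-0.8 -1.2  3. ] w 0.001 yaw off deg 0.38
side lid_edge 0.71 [241.6 236.7] lid 0.015 err px 0.2
side keeper_mid 0.73 [220.4 241.4] lid 0.075 err px 1.4
scene lid_edge 0.88 [332.5 184.2] lid 0.05 err px 0.6
scene keeper_mid 0.88 [351.6 193.9] lid 0.065 err px 2.5
```

>>> play_rows --pt "0 0.03 0 0 0" --pt "0 0.06 0 0 0" --pt "0 0.06 0 0 0"

```text
time_s: 8.12
eef_pos: [0.566, -0.0486, 0.1252]
eef_rot: [-0.556, 0.56, -0.436, 0.432]
contact_force: [-2.0, -0.5, 5.8]
gripper_width: 0.002
```

>>> play_rows --pt "0 -0.5 0 0 0" --pt "0 -1.5 0 0 0" --pt "0 -3 -0.5 0 0" --pt "0 -5 -2 0 1" --pt "0 -7.5 -4 0 3" --pt "0 -10 -6 0 6.5" --pt "0 -10.5 -8 0 6.5" --pt "0 -10.5 -10 0 6.5" --pt "0 -10.5 -10.8 0 6.5" --pt "0 -10.5 -10.8 0 6.5" --pt "0 -10.5 -10.8 0 6.5"

```text
time_s: 9.03
eef_pos: [0.4626, -0.0751, 0.2312]
eef_rot: [-0.556, 0.559, -0.436, 0.433]
contact_force: [0.9, 0.3, 0.0]
gripper_width: 0.76
```

```bash
cat > b.py <<'E'
from fit import *
import sys
np.set_printoptions(precision=4,suppress=True)
p0=np.load('p.npy'); p0[3]=.043
c=viewer.camera_info('wrist'); print(np.array(c['mount']))
N=[n for n in PTS if n!='fit_case']
o=[]
for n in ['wrist','scene','side']:
    o+=gather([n],N,guess=p0,tol=30 if n!='wrist' else 70)
    im=viewer.read_camera(n) if n=='wrist' else None
    if im is not None: cv2.imwrite('pics/'+sys.argv[1],im[...,::-1])
p,r=fit(o,p0); print(p)
for a,b in zip(o,r): print(a[0],a[1],b)
m=model(p)
for k,v in m.items(): print(k,v,1000*tocase(v,p))
np.save('pnew.npy',p)
E
python3 b.py wrist1.png; python3 go.py
```

```text
[[ 1.     -0.0002 -0.0004 -0.0002]
 [ 0.0004 -0.3054  0.9522 -0.1425]
 [-0.0003 -0.9522 -0.3054  0.0786]
 [ 0.      0.      0.      1.    ]]
[ 0.6098 -0.0381  0.2436  0.0435  2.0774  0.5073]
lid_edge [280.7  72.3] [-0.8528  0.1312]
keeper_mid [281.  125.6] [-1.3368  1.0386]
lever_tip [280.2 185.9] [-0.746  -0.3241]
loop_bar [279.1 175.7] [ 0.3845 -1.4934]
loop_grip [276.2 204.2] [3.1606 1.8208]
lid_hinge [277.2 184. ] [-2.4689 -2.7415]
lid_edge [335.7 184. ] [-2.6532  0.0083]
keeper_mid [350.7 196.7] [-1.605  -1.7415]
lever_pivot [346.2 209.3] [ 0.6849 -1.4528]
lever_tip [372.3 205.3] [-1.0628  0.8136]
loop_bar [350.3 198.4] [16.0833  1.3027]
loop_grip [378.8 202.6] [-0.08   -1.2791]
lid_hinge [315.  243.7] [0.4628 3.2483]
lid_edge [244.6 237.2] [-2.3276 -1.7175]
keeper_mid [221.  240.6] [0.8237 3.3751]
lever_tip [194.9 250.7] [-0.4895  0.3591]
loop_bar [200.6 249.6] [ 0.0805 -4.5385]
fit_case [ 0.6098 -0.0381  0.    ] [0. 0. 0.]
lid_hinge [ 0.6875 -0.0188  0.082 ] [80. -0. 82.]
lid_edge [ 0.5582 -0.051   0.1258] [-53.221   0.    125.831]
keeper_mid [ 0.5215 -0.0601  0.1075] [-91.0553   0.     107.4578]
lever_pivot [ 0.5205 -0.0603  0.066 ] [-92.   0.  66.]
lever_tip [ 0.4722 -0.0723  0.0937] [-141.8408   -0.       93.6568]
loop_bar [ 0.485  -0.0691  0.1084] [-128.6595   -0.      108.3918]
loop_grip [ 0.4604 -0.0753  0.1142] [-154.013    -0.      114.1537]
pin [ 0.5079 -0.0634  0.0658] [-104.9988   -0.       65.8258]
t 10.28 case mm [-151.8   -1.5  231. ] F [ 0.2  0.6 -0.3] w 0.761 yaw off deg 0.39
```

View pics/wrist1.png

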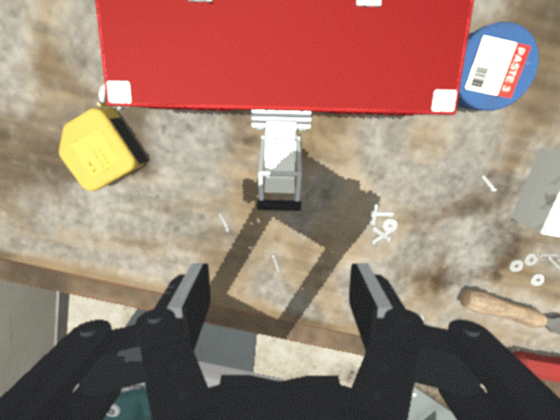

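>>> play_rows --pt "0 1.5 -0.1 0.6 6.5" --pt "0 4 -0.2 0.6 6.5" --pt "0 6.5 -0.2 0.6 6.5" --pt "0 9 -0.2 0.6 6.5" --pt "0 11 -0.2 0.6 6.5" --pt "0 12.5 -0.2 0.6 6.5" --pt "0 13.4 -0.2 0.6 6.5" --pt "0 13.9 -0.2 0.6 6.5" --pt "0 13.9 -0.2 0.6 6.5" --newtons 20

```text
time_s: 11.03
eef_pos: [0.4588, -0.0756, 0.0914]
eef_rot: [-0.554, 0.558, -0.44, 0.435]
contact_force: [-0.4, -0.8, 0.0]
gripper_width: 0.764
```

```bash
cp pnew.npy p.npy; cat > pic.py <<'E'
from h import *
import sys
n,f=sys.argv[1:3]; im=viewer.read_camera(n)[...,::-1]
if len(sys.argv)>3:
    r0,r1,c0,c1,s=map(int,sys.argv[3:8]); im=cv2.resize(im[r0:r1,c0:c1],None,fx=s,fy=s,interpolation=cv2.INTER_CUBIC)
cv2.imwrite('pics/'+f,im)
E
python3 go.py; python3 pic.py side side1.png 190 310 130 290 5
```

```text
t 11.03 case mm [-155.6    0.1   91.4] F [-0.4 -0.8  0. ] w 0.764 yaw off deg -0.34
```

View pics/side1.png

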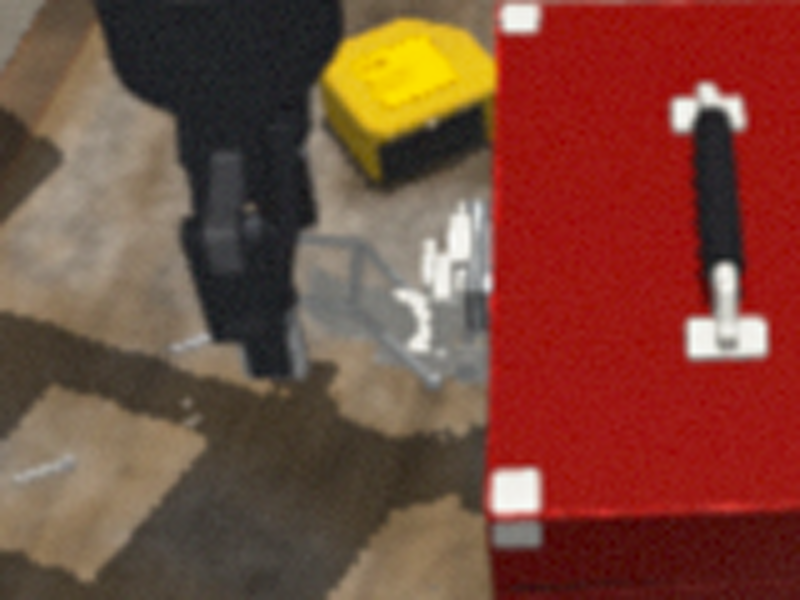

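>>> play_rows --pt "0 0 0 0 5" --pt "0 0 0 0 4" --pt "0 0 0 0 3.2" --pt "0 0 0 0 3.2" --pt "0 0 0 0 3.2" --newtons 20

```text
time_s: 11.5
eef_pos: [0.4594, -0.0756, 0.0924]
eef_rot: [-0.554, 0.557, -0.439, 0.435]
contact_force: [-0.1, 1.9, 0.6]
gripper_width: 0.413
```

```bash
python3 go.py
```

```text
t 11.5 case mm [-155.    -0.1   92.4] F [-0.1  1.9  0.6] w 0.413 yaw off deg -0.35
```

```bash
cat > ik.py <<'E'
import numpy as np, sys
P=np.array([-92.,66.])
dn=lambda a:np.array([-np.sin(a),-np.cos(a)]); d=lambda a:np.array([-np.sin(a),np.cos(a)])
def solve(end,l2):  # elbow-out solution -> theta, direction angle
    v=end-P; D=np.hypot(*v); g=np.arctan2(-v[0],v[1]) # lean outwards from up
    al=np.arccos((169+D*D-l2*l2)/(26*D)); a=g+al       # pin dir lean from up, outward
    pin=P+13*d(a); w=end-pin
    return np.pi-a+.52, np.arctan2(-w[0],w[1]), pin
def grip(bar):
    th,ph,pin=solve(bar,48.7); return bar+26*d(ph+.84),th,ph
def bar(g):
    L=np.hypot(48.7+26*np.cos(.84),26*np.sin(.84)); o=np.arctan2(26*np.sin(.84),48.7+26*np.cos(.84))
    th,ps,pin=solve(g,L); ph=ps-o; return pin+48.7*d(ph),th,ph
if __name__=='__main__':
    off=np.array([-1,-21.8])
    for s in sys.argv[2:]:
        v=np.array([float(q) for q in s.split(',')])
        if sys.argv[1]=='b': g,th,ph=grip(v); print('bar',v,'th %.2f ph %.2f'%(th,ph),'grip',g.round(1),'tcp',(g+off).round(1))
        else: b,th,ph=bar(v-off); print('tcp',v,'th %.2f ph %.2f'%(th,ph),'bar',b.round(1))
E
python3 ik.py b -128.7,108.4 -124,114 -118,119 -112,121 -106,121 -102,121 -98,121 -96,121 -94,121 -92,121 -88,121 -86,121 -84,121 -80,120 -90,116 -90,112 -90,108 -91,107.5; python3 ik.py t -155,92.4
```

```text
bar [-128.7  108.4] th 2.08 ph 0.51 grip [-154.1  114.1] tcp [-155.1   92.3]
bar [-124.  114.] th 2.35 ph 0.41 grip [-148.7  122.2] tcp [-149.7  100.4]
bar [-118.  119.] th 2.62 ph 0.31 grip [-141.7  129.6] tcp [-142.7  107.8]
bar [-112.  121.] th 2.67 ph 0.19 grip [-134.3  134.4] tcp [-135.3  112.6]
bar [-106.  121.] th 2.60 ph 0.05 grip [-126.3  137.3] tcp [-127.3  115.5]
bar [-102.  121.] th 2.60 ph -0.03 grip [-120.9  138.9] tcp [-121.9  117.1]
bar [-98. 121.] th 2.62 ph -0.11 grip [-115.4  140.3] tcp [-116.4  118.5]
bar [-96. 121.] th 2.64 ph -0.15 grip [-112.6  141. ] tcp [-113.6  119.2]
bar [-94. 121.] th 2.67 ph -0.18 grip [-109.9  141.6] tcp [-110.9  119.8]
bar [-92. 121.] th 2.70 ph -0.22 grip [-107.1  142.2] tcp [-108.1  120.4]
bar [-88. 121.] th 2.79 ph -0.29 grip [-101.6  143.2] tcp [-102.6  121.4]
bar [-86. 121.] th 2.84 ph -0.32 grip [-98.8 143.6] tcp [-99.8 121.8]
bar [-84. 121.] th 2.90 ph -0.36 grip [-96.1 144. ] tcp [-97.1 122.2]
bar [-80. 120.] th 2.95 ph -0.43 grip [-90.3 143.9] tcp [-91.3 122.1]
bar [-90. 116.] th 2.36 ph -0.30 grip [-103.3  138.3] tcp [-104.3  116.5]
bar [-90. 112.] th 2.07 ph -0.31 grip [-103.1  134.5] tcp [-104.1  112.7]
bar [-90. 108.] th 1.73 ph -0.30 grip [-103.5  130.2] tcp [-104.5  108.4]
bar [-91.  107.5] th 1.65 ph -0.27 grip [-105.1  129.3] tcp [-106.1  107.5]
tcp [-155.    92.4] th 2.08 ph 0.51 bar [-128.6  108.4]
```

>>> play_rows --pt "0 -0.4 0.25 0 3.2" --pt "0 -0.8 0.53 0 3.2" --pt "0 -1.2 0.85 0 3.2" --pt "0 -1.55 1.23 0 3.2" --pt "0 -1.8 1.6 0 3.2" --pt "0 -2.0 1.95 0 3.2" --pt "0 -2.2 2.4 0 3.2" --pt "0 -2.3 2.75 0 3.2" --pt "0 -2.3 2.75 0 3.2"

```text
time_s: 12.25
eef_pos: [0.4871, -0.0689, 0.1157]
eef_rot: [-0.554, 0.557, -0.439, 0.435]
contact_force: [-2.2, 2.3, 2.9]
gripper_width: 0.415
```

```bash
python3 go.py; cat > c.py <<'E'
from fit import *
import sys
np.set_printoptions(precision=4,suppress=True)
p=np.load('p.npy')
for n in sys.argv[1:]:
    viewer.read_camera(n); k=cam(n)
    for t in ['lever_tip','loop_bar','loop_grip','keeper_mid']:
        for r in landmark_of(t,n)[:2]: print(n,t,round(r['conf'],2),np.array(r['centre'])[::-1])
E
python3 c.py side scene wrist;  python3 pic.py wrist wrist2.png 60 260 180 380 4
```

```text
t 12.25 case mm [-126.6   -0.3  115.7] F [-2.2  2.3  2.9] w 0.415 yaw off deg -0.33
side lever_tip 0.67 [203.1 244.9]
side loop_bar 0.67 [213.4 239.8]
side loop_grip 0.48 [198.8 234.5]
side keeper_mid 0.62 [243.8 234.8]
side keeper_mid 0.56 [221.3 242.1]
scene lever_tip 0.54 [367.8 198.6]
scene lever_tip 0.18 [325.6 302.3]
scene loop_bar 0.54 [354.8 195. ]
scene loop_grip 0.48 [369.9 194.7]
scene loop_grip 0.42 [345.9 205.1]
scene keeper_mid 0.63 [348.9 196.7]
wrist lever_tip 0.69 [280.1 267.7]
wrist loop_bar 0.65 [275.9 240.5]
wrist loop_bar 0.33 [ 45.6 196.9]
wrist keeper_mid 0.91 [280.4 197.4]
```

View pics/wrist2.png

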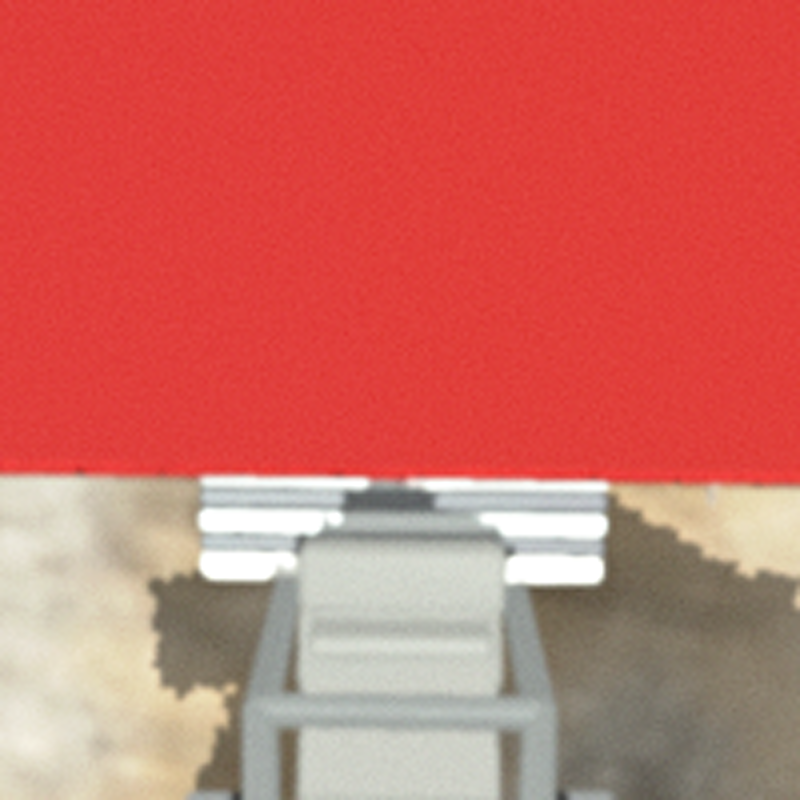

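```bash
cat > d.py <<'E'
from fit import *
from ik import bar
np.set_printoptions(precision=1,suppress=True)
p=np.load('p.npy'); k=cam('wrist'); print(k[0][0,0],k[0][:2,2])
f=lambda x,z,y=0: proj(toworld(np.array([x,y,z])/1000,p),k)[0]
T=1000*tocase(tool()[:3,3],p); b,th,ph=bar(np.array([T[0]+1,T[2]+21.8]))
print('bar model',b,th,'px',f(*b), f(*b,16),f(*b,-16))
tip=np.array([-92,66])+57*np.array([-np.sin(th),-np.cos(th)]); print('tip',tip,f(*tip,13))
print('lid front top edge',f(-80-1.5,127),f(-80-1.5,120+7), 'lid lower',f(-80,89))
for dx in [-6,-3,0,3,6]:
  for dz in [0]:
    x,z=-91+dx,107.5+dz
    print(dx,'walltop',f(x+3.25,z+18,11),'wallfoot',f(x+3.25,z-2),'lip in top',f(x-3.25,z+5.5)[1],'lip out top',f(x-6.45,z+5.5,11),'lip out bot',f(x-6.45,z-4)[1])
E
python3 d.py
```

```text
330.52124848574283 [279.3 209.7]
bar model [-106.1  120.8] 2.583214994836388 px [278.9 238.4] [243.2 238.6] [314.7 238.2]
tip [-122.2  114.3] [252.2 264.1]
lid front top edge [278.5 188.5] [278.5 188.5] lid lower [278.8 167.1]
-6 walltop [252.6 215.9] wallfoot [278.9 202. ] lip in top 220.1067065377063 lip out top [255.4 226.7] lip out bot 219.62465115218893
-3 walltop [252.4 209.1] wallfoot [278.8 196. ] lip in top 213.99120632182817 lip out top [255.2 220.6] lip out bot 213.88366604410658
0 walltop [252.2 202.3] wallfoot [278.8 189.9] lip in top 207.80014472935352 lip out top [255.  214.5] lip out bot 208.07614855042667
3 walltop [252.  195.3] wallfoot [278.7 183.7] lip in top 201.5321126326636 lip out top [254.8 208.3] lip out bot 202.200935362724
6 walltop [251.7 188.3] wallfoot [278.7 177.5] lip in top 195.18566564695246 lip out top [254.6 202.1] lip out bot 196.25683589322702
```

```bash
cat > z.py <<'E'
from h import *
import sys
f,r0,r1,c0,c1=sys.argv[1],*map(int,sys.argv[2:6]); im=np.mean([viewer.read_camera('wrist').astype(float) for _ in range(3)],0)[r0:r1,c0:c1,::-1]
im=np.clip((im-60)*255/195,0,255).astype(np.uint8); im=(255*(im/255.)**2).astype(np.uint8)
s=min(800//(c1-c0),600//(r1-r0)); cv2.imwrite('pics/'+f,cv2.resize(im,None,fx=s,fy=s,interpolation=cv2.INTER_CUBIC)); print('scale',s)
E
python3 z.py wrist3.png 170 245 225 335
```

```text
scale 7
```

View pics/wrist3.png

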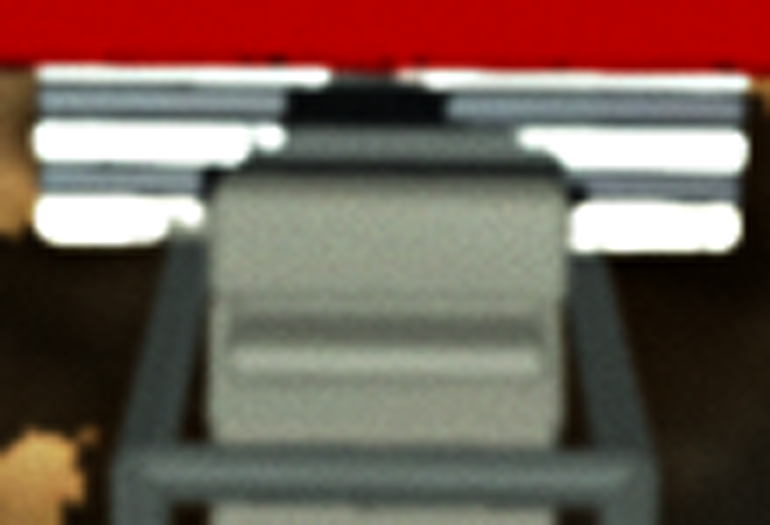

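```bash
cat > e.py <<'E'
from fit import *
np.set_printoptions(precision=1,suppress=True,linewidth=200)
a=cv2.imread('pics/wrist1.png').astype(int)
print('img1 rows100-135 cols253-256:'); 
for r in range(102,134): print(r,a[r,253:256].mean(0),'|',a[r,262:265].mean(0),'|',a[r,276:284].mean(0))
print('cols at row 113,123',[(r,[c for c in range(240,325) if a[r,c].min()>170]) for r in (112,114,123)])
b=viewer.read_camera('wrist')[...,::-1].astype(int); cv2.imwrite('pics/w_now.png',b)
for r in range(176,236): print(r,b[r,234:244].mean(0),'|',b[r,275:283].mean(0))
E
python3 e.py; python3 go.py
```

```text
img1 rows100-135 cols253-256:
102 [ 65.   68.  212.7] | [ 63.7  66.3 210.7] | [ 61.6  66.1 208.8]
103 [ 61.3  67.7 210.3] | [ 63.7  67.  211. ] | [ 61.4  65.1 209.6]
104 [ 64.7  69.7 213. ] | [ 64.3  67.3 212.7] | [ 61.9  66.  209.9]
105 [ 70.  73. 224.] | [ 66.  69. 219.] | [ 64.1  67.8 218.4]
106 [ 73.   77.7 240. ] | [ 68.7  73.7 235.3] | [ 70.1  74.  233.9]
107 [ 66.7  72.3 241.7] | [ 70.   73.  244.7] | [ 72.5  76.  244.5]
108 [ 74.7  78.7 220.7] | [ 82.3  87.3 235. ] | [ 62.8  67.  237. ]
109 [179.7 183.3 217. ] | [190.  196.7 233.7] | [ 95.5  98.6 216.4]
110 [254.7 255.  250.7] | [255.  255.  253.7] | [209.  214.8 228.9]
111 [255. 255. 255.] | [255. 255. 255.] | [255.  255.  254.5]
112 [246.  249.  245.3] | [255. 255. 255.] | [255. 255. 255.]
113 [197.7 200.7 193.3] | [228.  231.3 225.3] | [238.8 242.  237.2]
114 [171.  171.7 165.3] | [179.  179.3 171.7] | [186.2 186.9 178.8]
115 [169.7 170.  163. ] | [166.7 166.  160.7] | [168.1 166.4 160.8]
116 [226.3 229.  223.3] | [222.3 226.3 219.7] | [195.5 197.4 189.8]
117 [255. 255. 255.] | [255. 255. 255.] | [248.  249.6 246.4]
118 [2
[... 4113 characters left out ...]
4.7 111.4 121. ] | [195.2 204.9 201.2]
226 [ 94.9 112.9 122.3] | [199.6 208.9 205.2]
227 [ 96.6 113.5 122.7] | [199.9 209.8 205. ]
228 [ 96.6 114.3 123.6] | [199.9 209.6 206.2]
229 [ 97.5 115.8 125.5] | [199.4 209.5 206.4]
230 [ 98.7 116.3 126.2] | [200.6 208.8 207.1]
231 [102.2 118.7 128.8] | [200.5 210.  206.8]
232 [107.8 127.3 137.4] | [195.6 204.1 201.8]
233 [116.7 137.4 147.4] | [183.5 190.8 186.5]
234 [125.7 147.  156.5] | [172.1 176.4 171.1]
235 [126.8 147.2 157. ] | [173.4 178.2 171.4]
t 13.25 case mm [-127.4   -0.3  115.2] F [-0.8  1.1  0.4] w 0.417 yaw off deg -0.35[ WARN:0@2.650] global loadsave.cpp:1063 imwrite_ Unsupported depth image for selected encoder is fallbacked to CV_8U.
```

```bash
cat > g.py <<'E'
from fit import *
from scipy.optimize import least_squares
np.set_printoptions(precision=1,suppress=True)
p=np.load('p.npy'); K,W2=cam('wrist'); M=np.array(viewer.camera_info('wrist')['mount'])
def Wof(pos,q):
    T=np.eye(4); T[:3,:3]=R.from_quat([q[1],q[2],q[3],q[0]]).as_matrix(); T[:3,3]=pos; return np.linalg.inv(T@M)
W1=Wof([0.4626,-0.0751,0.2312],[-0.556,0.559,-0.436,0.433])
for n,(u1,r1),(u2,r2) in [('s1 top',(254,109),(239,178.7)),('s1 bot',(254,113),(239,181.5)),('s2 top',(254,116),(239,186.9)),('s2 bot',(254,120),(239,193)),('s3 top',(254,122.3),(239,197.2)),('s3 bot',(254,127.5),(239,204.8))]:
    f=lambda v:[proj(toworld(np.array([v[0],v[2],v[1]])/1000,p),(K,W1))[0][1]-r1,*(proj(toworld(np.array([v[0],v[2],v[1]])/1000,p),(K,W2))[0]-[u2,r2])]
    r=least_squares(f,[-90,110,20]); print(n,r.x)
E
python3 g.py
```

```text
s1 top [-77.4 126.5  15.9]
s1 bot [-80.4 118.7  17. ]
s2 top [-82.5 119.9  16.9]
s2 bot [-85.4 119.2  17.1]
s3 top [-87.  120.2  17.1]
s3 bot [-90.9 118.9  17.4]
```

```bash
cat >> g.py <<'E'
print()
k1=(K,W1);k2=(K,W2)
F=lambda x,z,y=0:(proj(toworld(np.array([x,y,z])/1000,p),k1)[0],proj(toworld(np.array([x,y,z])/1000,p),k2)[0])
for dx in (-6,-4):
  x,z=-91+dx,107.5
  for n,a,b in [('walltop',3.25,18),('lip in',-3.25,5.5),('lip out',-6.45,5.5)]: print(dx,n,*F(x+a,z+b),*F(x+a,z+b,11))
a=cv2.imread('pics/wrist1.png').astype(int)
for r in range(119,180): print(r,a[r,272:288].mean(0).mean().round(0),a[r,266:270].mean().round(0),a[r,261:264].mean().round(0),end=' ; ')
E
python3 g.py
```

```text
s1 top [-77.4 126.5  15.9]
s1 bot [-80.4 118.7  17. ]
s2 top [-82.5 119.9  16.9]
s2 bot [-85.4 119.2  17.1]
s3 top [-87.  120.2  17.1]
s3 bot [-90.9 118.9  17.4]

-6 walltop [279.5 132.3] [278.7 215.8] [264.5 132.3] [252.7 215.9]
-6 lip in [279.5 139.5] [278.9 220.1] [265.3 139.4] [255.2 220.3]
-6 lip out [279.4 143.6] [279.  226.6] [265.3 143.6] [255.4 226.7]
-4 walltop [279.5 129.5] [278.7 211.3] [264.4 129.5] [252.5 211.4]
-4 lip in [279.5 136.8] [278.9 216.1] [265.2 136.8] [255.1 216.2]
-4 lip out [279.5 141. ] [278.9 222.6] [265.3 141. ] [255.3 222.7]
119 255.0 254.0 255.0 ; 120 240.0 242.0 226.0 ; 121 248.0 248.0 175.0 ; 122 255.0 253.0 179.0 ; 123 255.0 255.0 242.0 ; 124 255.0 255.0 255.0 ; 125 255.0 255.0 255.0 ; 126 255.0 255.0 255.0 ; 127 255.0 255.0 245.0 ; 128 255.0 255.0 213.0 ; 129 255.0 255.0 183.0 ; 130 255.0 255.0 165.0 ; 131 255.0 255.0 163.0 ; 132 255.0 255.0 165.0 ; 133 255.0 255.0 165.0 ; 134 255.0 255.0 173.0 ; 135 255.0 255.0 207.0 ; 136 255.0 255.0 238.0 ; 137 255.0 254.0 247.0 ; 138 252.0 252.0 234.0 ; 139 253.0 253.0 211.0 ; 140 255.0 255.0 197.0 ; 141 255.0
[... 226 characters left out ...]
.0 ; 151 255.0 255.0 203.0 ; 152 255.0 255.0 200.0 ; 153 255.0 255.0 201.0 ; 154 255.0 255.0 200.0 ; 155 254.0 255.0 199.0 ; 156 251.0 255.0 199.0 ; 157 247.0 255.0 196.0 ; 158 240.0 255.0 194.0 ; 159 233.0 255.0 195.0 ; 160 227.0 255.0 191.0 ; 161 225.0 255.0 187.0 ; 162 223.0 255.0 183.0 ; 163 219.0 255.0 186.0 ; 164 213.0 255.0 182.0 ; 165 210.0 255.0 182.0 ; 166 208.0 255.0 179.0 ; 167 205.0 253.0 177.0 ; 168 197.0 215.0 173.0 ; 169 192.0 188.0 171.0 ; 170 183.0 193.0 190.0 ; 171 164.0 229.0 236.0 ; 172 157.0 253.0 255.0 ; 173 157.0 255.0 255.0 ; 174 150.0 247.0 252.0 ; 175 152.0 225.0 234.0 ; 176 175.0 222.0 214.0 ; 177 189.0 212.0 206.0 ; 178 183.0 182.0 201.0 ; 179 175.0 171.0 203.0 ;
```

>>> play_rows --pt "0 -0.05 0.15 0 3.2" --pt "0 -0.1 0.3 0 3.2" --pt "0 -0.16 0.45 0 3.2" --pt "0 -0.2 0.6 0 3.2" --pt "0 -0.24 0.75 0 3.2" --pt "0 -0.28 0.9 0 3.2" --pt "0 -0.33 1.0 0 3.2" --pt "0 -0.33 1.0 0 3.2"

```text
time_s: 13.92
eef_pos: [0.4964, -0.0667, 0.1185]
eef_rot: [-0.554, 0.557, -0.439, 0.435]
contact_force: [-1.5, 0.3, -2.4]
gripper_width: 0.408
```

```bash
cat > st.py <<'E'
from fit import *
from ik import bar
p=np.load('p.npy'); s=telemetry.get_state(); T=tool(); c=1000*tocase(T[:3,3],p); F=s['contact_force']; y=p[2]
b,th,ph=bar(np.array([c[0]+1,c[2]+21.8]))
print('t %.2f tcp %s F case x %.1f y %.1f z %.1f | bar %s lev %.2f w %.3f'%(s['time_s'],c.round(1),F[0]*np.cos(y)+F[1]*np.sin(y),-F[0]*np.sin(y)+F[1]*np.cos(y),F[2],b.round(1),th,s['gripper_width']))
E
python3 st.py
```

```text
t 13.92 tcp [-117.    -0.4  118.5] F case x -1.4 y 0.6 z -2.4 | bar [-98.4 121.1] lev 2.63 w 0.408
```

>>> play_rows --pt "0 -0.01 0.06 0 3.2" --pt "0 -0.03 0.12 0 3.2" --pt "0 -0.04 0.18 0 3.2" --pt "0 -0.06 0.24 0 3.2"

```text
time_s: 14.25
eef_pos: [0.4987, -0.0662, 0.1191]
eef_rot: [-0.554, 0.557, -0.439, 0.435]
contact_force: [-1.3, 0.6, -0.3]
gripper_width: 0.409
```

```bash
python3 st.py
```

```text
t 14.25 tcp [-114.6   -0.4  119.1] F case x -1.2 y 0.9 z -0.3 | bar [-96.7 121.1] lev 2.65 w 0.409
```

>>> play_rows --pt "0 -0.01 0.06 0 3.2" --pt "0 -0.03 0.12 0 3.2" --pt "0 -0.04 0.18 0 3.2" --pt "0 -0.06 0.24 0 3.2"

```text
time_s: 14.58
eef_pos: [0.5011, -0.0656, 0.1197]
eef_rot: [-0.554, 0.557, -0.439, 0.435]
contact_force: [-0.9, 0.2, -0.5]
gripper_width: 0.414
```

```bash
python3 st.py; python3 z.py wrist4.png 165 265 205 355
```

```text
t 14.58 tcp [-112.1   -0.4  119.7] F case x -0.8 y 0.4 z -0.5 | bar [-94.9 121.2] lev 2.67 w 0.414
scale 5
```

View pics/wrist4.png

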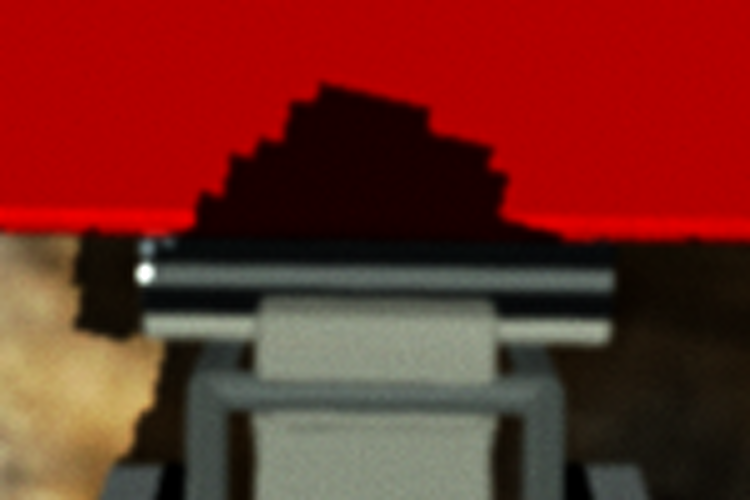

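```bash
python3 d.py | grep -v tip
```

```text
330.52124848574283 [279.3 209.7]
bar model [-94.8 121.2] 2.671944848199043 px [278.5 243. ] [244.  243.2] [313.1 242.9]
lid front top edge [278.3 220.3] [278.3 220.3] lid lower [278.6 193.7]
-6 walltop [254.  244.9] wallfoot [278.7 228.5] lip in top 246.41495536209746 lip out top [256.5 252.5] lip out bot 244.43877100631073
-3 walltop [253.8 238.7] wallfoot [278.6 223. ] lip in top 240.7924054252635 lip out top [256.3 246.9] lip out bot 239.13407823717404
0 walltop [253.6 232.5] wallfoot [278.6 217.3] lip in top 235.10439402121017 lip out top [256.2 241.3] lip out bot 233.77125426984992
3 walltop [253.4 226.2] wallfoot [278.5 211.7] lip in top 229.3497712369801 lip out top [256.  235.6] lip out bot 228.34933829832553
6 walltop [253.2 219.8] wallfoot [278.5 205.9] lip in top 223.52736006809326 lip out top [255.8 229.9] lip out bot 222.8673482253859
```

>>> play_rows --pt "0 -0.01 0.05 0 3.2" --pt "0 -0.02 0.1 0 3.2" --pt "0 -0.03 0.15 0 3.2" --pt "0 -0.04 0.2 0 3.2"

```text
time_s: 15.07
eef_pos: [0.5029, -0.0651, 0.1201]
eef_rot: [-0.554, 0.557, -0.439, 0.435]
contact_force: [-3.4, -1.1, -1.3]
gripper_width: 0.411
```

```bash
python3 st.py
```

```text
t 15.07 tcp [-110.2   -0.4  120.1] F case x -3.6 y -0.3 z -1.3 | bar [-93.5 121.2] lev 2.69 w 0.411
```

>>> play_rows --pt "0 -0.01 0.04 0 3.2" --pt "0 -0.01 0.04 0 3.2" --pt "0 -0.01 0.04 0 3.2"

```text
time_s: 15.32
eef_pos: [0.5029, -0.0651, 0.12]
eef_rot: [-0.554, 0.558, -0.439, 0.435]
contact_force: [-3.2, -2.2, 1.0]
gripper_width: 0.411
```

```bash
python3 st.py
```

```text
t 15.32 tcp [-110.3   -0.4  120. ] F case x -3.6 y -1.3 z 1.0 | bar [-93.5 121.1] lev 2.69 w 0.411
```

```bash
python3 ik.py b -93.5,121.1 -93.9,119 -94,117 -94,115 -94,113 -94,111 -94,109 -94,107.5 -94,106
```

```text
bar [-93.5 121.1] th 2.69 ph -0.19 grip [-109.2  141.8] tcp [-110.2  120. ]
bar [-93.9 119. ] th 2.51 ph -0.21 grip [-109.3  139.9] tcp [-110.3  118.1]
bar [-94. 117.] th 2.36 ph -0.22 grip [-109.1  138.1] tcp [-110.1  116.3]
bar [-94. 115.] th 2.21 ph -0.23 grip [-109.   136.2] tcp [-110.   114.4]
bar [-94. 113.] th 2.06 ph -0.23 grip [-108.9  134.3] tcp [-109.9  112.5]
bar [-94. 111.] th 1.90 ph -0.22 grip [-109.   132.2] tcp [-110.   110.4]
bar [-94. 109.] th 1.73 ph -0.21 grip [-109.3  130. ] tcp [-110.3  108.2]
bar [-94.  107.5] th 1.59 ph -0.19 grip [-109.7  128.3] tcp [-110.7  106.5]
bar [-94. 106.] th 1.43 ph -0.17 grip [-110.1  126.4] tcp [-111.1  104.6]
```

>>> play_rows --pt "0 0.1 0.01 0 3.2" --pt "0 0.2 0.01 0 3.2" --pt "0 0.3 0.01 0 3.2" --pt "0 0.4 0.01 0 3.2" --pt "0 0.5 0.02 0 3.2" --pt "0 0.6 0.02 0 3.2" --pt "0 0.6 0.02 0 3.2"

```text
time_s: 15.9
eef_pos: [0.5028, -0.0651, 0.1137]
eef_rot: [-0.554, 0.558, -0.439, 0.435]
contact_force: [-4.3, -1.3, 1.1]
gripper_width: 0.408
```

```bash
python3 st.py
```

```text
t 15.90 tcp [-110.4   -0.3  113.7] F case x -4.5 y -0.2 z 1.1 | bar [-94.3 114.4] lev 2.16 w 0.408
```

>>> play_rows --pt "0 0.08 -0.02 0 3.2" --pt "0 0.16 -0.02 0 3.2" --pt "0 0.24 -0.02 0 3.2" --pt "0 0.32 -0.02 0 3.2" --pt "0 0.32 -0.02 0 3.2"

```text
time_s: 16.32
eef_pos: [0.5022, -0.0652, 0.1103]
eef_rot: [-0.554, 0.558, -0.44, 0.435]
contact_force: [-5.0, -1.8, 2.7]
gripper_width: 0.409
```

```bash
python3 st.py
```

```text
t 16.32 tcp [-111.    -0.3  110.3] F case x -5.2 y -0.5 z 2.7 | bar [-94.7 111.1] lev 1.89 w 0.409
```

>>> play_rows --pt "0 0.04 -0.06 0 3.2" --pt "0 0.1 -0.08 0 3.2" --pt "0 0.15 -0.08 0 3.2" --pt "0 0.2 -0.08 0 3.2" --pt "0 0.2 -0.08 0 3.2"

```text
time_s: 16.73
eef_pos: [0.5015, -0.0654, 0.1083]
eef_rot: [-0.554, 0.558, -0.44, 0.435]
contact_force: [-3.4, -0.1, 1.5]
gripper_width: 0.412
```

```bash
python3 st.py
```

```text
t 16.73 tcp [-111.7   -0.3  108.3] F case x -3.3 y 0.7 z 1.5 | bar [-95.  109.3] lev 1.74 w 0.412
```

Continue down toward the slot floor.

>>> play_rows --pt "0 0.05 -0.03 0 3.2" --pt "0 0.1 -0.05 0 3.2" --pt "0 0.15 -0.06 0 3.2" --pt "0 0.2 -0.07 0 3.2" --pt "0 0.2 -0.07 0 3.2"

```text
time_s: 17.15
eef_pos: [0.501, -0.0656, 0.1066]
eef_rot: [-0.554, 0.558, -0.439, 0.435]
contact_force: [-3.9, -0.5, 7.1]
gripper_width: 0.408
```

```bash
python3 st.py
```

```text
t 17.15 tcp [-112.3   -0.4  106.6] F case x -3.9 y 0.4 z 7.1 | bar [-95.2 108. ] lev 1.62 w 0.408
```

>>> play_rows --pt "0 -0.05 -0.05 0 3.2" --pt "0 -0.05 -0.1 0 3.2" --pt "0 -0.05 -0.15 0 3.2" --pt "0 -0.05 -0.2 0 3.2" --pt "0 -0.05 -0.25 0 3.2" --pt "0 -0.05 -0.25 0 3.2"

```text
time_s: 17.65
eef_pos: [0.4987, -0.0661, 0.107]
eef_rot: [-0.554, 0.558, -0.439, 0.435]
contact_force: [0.5, 0.1, -3.4]
gripper_width: 0.414
```

```bash
python3 st.py
```

```text
t 17.65 tcp [-114.6   -0.4  107. ] F case x 0.5 y 0.0 z -3.4 | bar [-96.9 108.9] lev 1.67 w 0.414
```

>>> play_rows --pt "0 0 -0.05 0 3.2" --pt "0 0 -0.1 0 3.2" --pt "0 0 -0.14 0 3.2" --pt "0 0 -0.14 0 3.2"

```text
time_s: 17.98
eef_pos: [0.4977, -0.0664, 0.107]
eef_rot: [-0.554, 0.557, -0.439, 0.435]
contact_force: [1.5, 3.1, -3.7]
gripper_width: 0.412
```

```bash
python3 st.py
```

```text
t 17.98 tcp [-115.7   -0.4  107. ] F case x 2.2 y 2.7 z -3.7 | bar [-97.7 109.1] lev 1.68 w 0.412
```

>>> play_rows --pt "0 0 -0.04 0 3.2" --pt "0 0 -0.08 0 3.2" --pt "0 0 -0.1 0 3.2" --pt "0 0 -0.1 0 3.2"

```text
time_s: 18.32
eef_pos: [0.4976, -0.0665, 0.1071]
eef_rot: [-0.554, 0.557, -0.439, 0.436]
contact_force: [4.0, 4.8, -4.8]
gripper_width: 0.412
```

```bash
python3 st.py
```

```text
t 18.32 tcp [-115.8   -0.4  107.1] F case x 5.0 y 3.7 z -4.8 | bar [-97.8 109.3] lev 1.69 w 0.412
```

>>> play_rows --pt "0 0.05 0.1 0 3.2" --pt "0 0.08 0.15 0 3.2" --pt "0 0.08 0.15 0 4.2" --pt "0 0.08 0.15 0 5.5" --pt "0 0.08 0.15 0 6.5" --pt "0 0.08 0.15 0 6.5" --pt "0 0.08 0.15 0 6.5"

```text
time_s: 18.9
eef_pos: [0.499, -0.0662, 0.1063]
eef_rot: [-0.554, 0.557, -0.439, 0.436]
contact_force: [0.6, -0.0, -0.1]
gripper_width: 0.763
```

```bash
python3 st.py; python3 -c "
from h import *
print(telemetry.get_state()['joint_pos'].round(2))"; python3 c.py side scene wrist
```

```text
t 18.90 tcp [-114.3   -0.6  106.3] F case x 0.5 y -0.2 z -0.1 | bar [-96.6 108.2] lev 1.61 w 0.763
[-0.27  0.38  1.85 -0.    0.92  1.07]
side lever_tip 0.75 [194.2 256.5]
side loop_bar 0.52 [217.1 245. ]
side loop_grip 0.42 [206.2 238.6]
side keeper_mid 0.74 [220.3 242. ]
scene lever_tip 0.74 [371.6 213.9]
scene lever_tip 0.4 [329.3 299. ]
scene loop_grip 0.52 [335.1 183.5]
scene keeper_mid 0.58 [351.4 194.1]
wrist lever_tip 0.59 [278.9 292.5]
wrist loop_grip 0.83 [278.2 302.2]
wrist keeper_mid 0.91 [278.1 229.9]
```

>>> play_rows --pt "0 -1 0 0 6.5" --pt "0 -3 0 0 6.5" --pt "0 -5 -0.5 0 6.5" --pt "0 -6 -1.5 -7 6.5" --pt "0 -6 -2.5 -14 7" --pt "0 -6 -3.5 -21 8" --pt "0 -6 -4.5 -28 8.5" --pt "0 -6 -5.5 -35 8.5" --pt "0 -6 -6.5 -42 8.5" --pt "0 -6 -7.5 -49 8.5" --pt "0 -6 -8 -56 8.5" --pt "0 -6 -8 -63 8.5"

```text
time_s: 20.65
eef_pos: [0.4203, -0.0849, 0.1674]
eef_rot: [-0.702, 0.703, -0.083, 0.078]
contact_force: [-0.3, 0.6, -1.2]
gripper_width: 0.994
```

```bash
python3 go.py -195,130 -195,75; python3 -c "
from h import *
print(telemetry.get_state()['joint_pos'].round(2))"
```

```text
t 20.65 case mm [-195.2    0.3  167.4] F [-0.3  0.6 -1.2] w 0.994 yaw off deg 62.97
-195,130 -> [ 0.06  3.74 -0.01]
-195,75 -> [ 0.09  9.24 -0.  ]
[-0.36  0.2   1.94 -0.    1.02 -0.13]
```

>>> play_rows --pt "0 0 0 -7 8.5" --pt "0 0 0 -14 8.5" --pt "0 1 0 -21 8.5" --pt "0 2.5 0 -27 8.5" --pt "0 4 0 -27 8.5" --pt "0 5.5 0 -27 8.5" --pt "0 6.5 0 -27 8.5" --pt "0 6.5 0 -27 8.5"

```text
time_s: 21.32
eef_pos: [0.4188, -0.0845, 0.1014]
eef_rot: [0.703, -0.701, -0.083, 0.089]
contact_force: [-0.6, -0.3, 0.1]
gripper_width: 0.997
```

```bash
python3 go.py; python3 pic.py side side2.png 195 295 140 290 5; python3 c.py scene side
```

```text
t 21.32 case mm [-196.6    1.1  101.4] F [-0.6 -0.3  0.1] w 0.997 yaw off deg 89.97
scene lever_tip 0.77 [370.9 214.1]
scene loop_bar 0.47 [353.4 195.2]
scene loop_grip 0.52 [359.8 192.9]
scene keeper_mid 0.76 [351.4 196.1]
side lever_tip 0.56 [193.7 257.5]
side loop_bar 0.57 [221.7 242.8]
side loop_grip 0.65 [205.7 236.7]
side keeper_mid 0.62 [221.4 241.5]
```

View pics/side2.png

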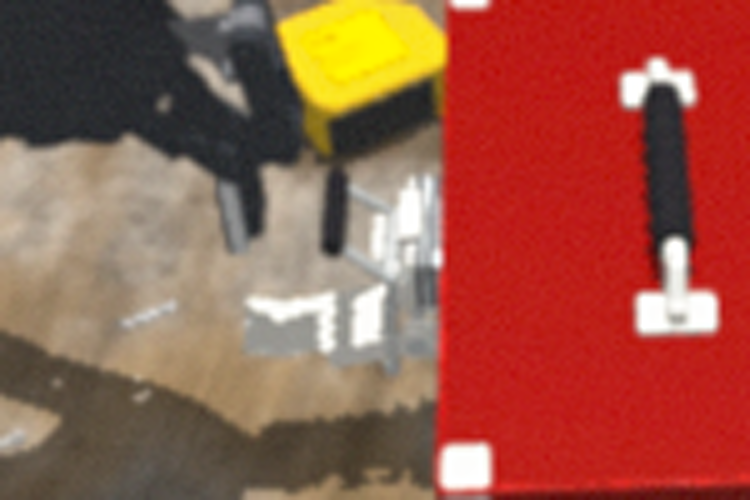

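```bash
cat > i.py <<'E'
from fit import *
np.set_printoptions(precision=1,suppress=True)
p=np.load('p.npy')
k=cam('side'); f=lambda x,z,y=0: (proj(toworld(np.array([x,y,z])/1000,p),k)[0]-[140,195])*5
for x in (-154,-144): print('finger',x,f(x,114,-11),f(x,114,11))
for th in (1.5,1.6,1.7): print(th,'tip',f(-92-57*np.sin(th),66-57*np.cos(th),-13),f(-92-57*np.sin(th),66-57*np.cos(th),13))
E
python3 i.py
```

```text
finger -154 [227.5 267.5] [231.6 222. ]
finger -144 [256.2 265.6] [259.7 220.1]
1.5 tip [263.1 365.4] [266.8 311.8]
1.6 tip [260.5 355.5] [264.3 301.9]
1.7 tip [259.5 345.4] [263.4 291.8]
```

>>> play_rows --pt "0 0.6 0 0 8.5" --pt "0 1.4 0 0 8.5" --pt "0 2.2 0 0 8.5" --pt "0 2.8 0 0 8.5" --pt "0 3.2 0 0 8.5" --pt "0 3.5 0 0 8.5" --pt "0 3.7 0 0 8.5" --pt "0 3.7 0 0 8.5"

```text
time_s: 22.53
eef_pos: [0.4196, -0.0849, 0.0652]
eef_rot: [0.702, -0.702, -0.083, 0.088]
contact_force: [0.7, -0.4, -0.1]
gripper_width: 0.996
```

```bash
python3 go.py
```

```text
t 22.53 case mm [-195.9    0.5   65.2] F [ 0.7 -0.4 -0.1] w 0.996 yaw off deg 89.97
```

>>> play_rows --pt "0 0.1 0 0 8.5" --pt "0 0.2 0 0 8.5" --pt "0 0.3 0 0 8.5" --pt "0 0.4 0 0 8.5" --pt "0 0.5 0 0 8.5" --pt "0 0.6 0 0 8.5"

```text
time_s: 23.03
eef_pos: [0.4196, -0.0849, 0.0592]
eef_rot: [0.702, -0.702, -0.083, 0.088]
contact_force: [1.2, -0.4, -1.4]
gripper_width: 0.994
```

```bash
python3 go.py; python3 c.py side
```

```text
t 23.03 case mm [-195.9    0.5   59.2] F [ 1.2 -0.4 -1.4] w 0.994 yaw off deg 89.96
side loop_bar 0.49 [217.9 243.3]
side loop_grip 0.77 [207.8 238.6]
side keeper_mid 0.92 [219.8 243.2]
side keeper_mid 0.62 [216.9 245.4]
```

>>> play_rows --pt "0 0.1 0 0 8.5" --pt "0 0.2 0 0 8.5" --pt "0 0.3 0 0 8.5" --pt "0 0.4 0 0 8.5" --pt "0 0.4 0 0 8.5"

```text
time_s: 23.7
eef_pos: [0.4196, -0.0849, 0.0551]
eef_rot: [0.702, -0.701, -0.083, 0.088]
contact_force: [-0.3, 0.3, 0.4]
gripper_width: 0.996
```

```bash
python3 go.py; python3 pic.py side side3.png 205 285 165 265 8
```

```text
t 23.7 case mm [-195.9    0.5   55.1] F [-0.3  0.3  0.4] w 0.996 yaw off deg 89.96
```

View pics/side3.png

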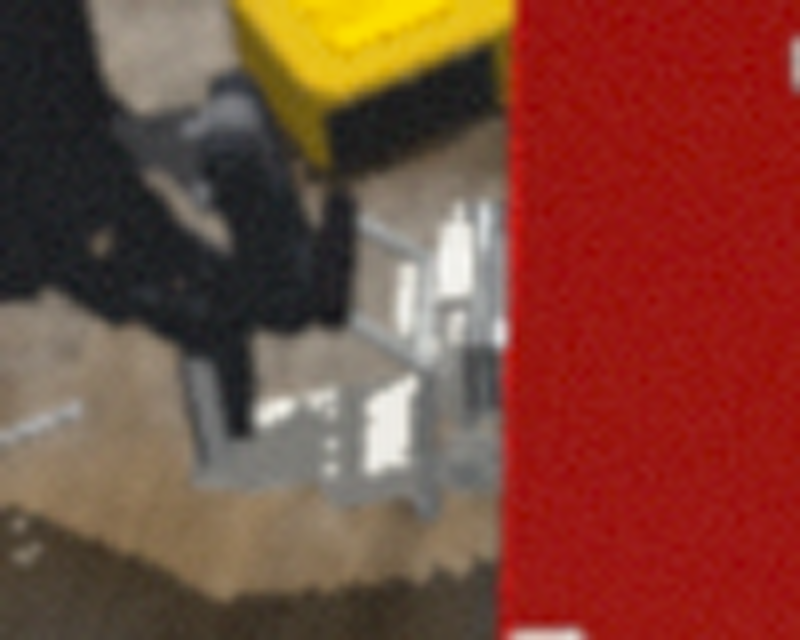

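>>> play_rows --pt "-0.2 0 0 0 8.5" --pt "-0.4 0.05 0 0 8.5" --pt "-0.4 0.15 0 0 8.5" --pt "-0.4 0.25 0 0 8.5" --pt "-0.4 0.35 0 0 8.5" --pt "-0.4 0.45 0 0 8.5" --pt "-0.4 0.55 0 0 8.5" --pt "-0.4 0.55 0 0 8.5"

```text
time_s: 24.42
eef_pos: [0.4157, -0.0859, 0.0495]
eef_rot: [0.702, -0.702, -0.083, 0.088]
contact_force: [0.6, -0.3, 0.8]
gripper_width: 0.997
```

```bash
python3 go.py; python3 c.py side scene | grep -v keeper
```

```text
t 24.42 case mm [-199.9    0.5   49.5] F [ 0.6 -0.3  0.8] w 0.997 yaw off deg 89.97
side lever_tip 0.62 [193.9 263.1]
side loop_bar 0.75 [217.6 244. ]
side loop_grip 0.79 [206.5 240.8]
scene lever_tip 0.87 [374.2 215. ]
scene loop_bar 0.68 [351.5 198.4]
scene loop_grip 0.57 [360.3 193.6]
scene loop_grip 0.44 [347.4 205.9]
```

>>> play_rows --pt "0 0.15 0 0 8.5" --pt "0 0.3 0 0 8.5" --pt "0 0.45 0 0 8.5" --pt "0 0.6 0 0 8.5" --pt "0 0.75 0 0 8.5" --pt "0 0.9 0 0 8.5" --pt "0 1.05 0 0 8.5" --pt "0 1.2 0.0 0 8.5" --pt "0 1.2 0 0 8.5"

```text
time_s: 25.67
eef_pos: [0.4155, -0.0859, 0.0374]
eef_rot: [0.702, -0.701, -0.083, 0.088]
contact_force: [1.6, -0.3, 1.4]
gripper_width: 0.993
```

```bash
python3 go.py; python3 c.py side | grep -v keeper
```

```text
t 25.67 case mm [-200.1    0.5   37.4] F [ 1.6 -0.3  1.4] w 0.993 yaw off deg 89.97
side lever_tip 0.8 [195.5 265.1]
side loop_bar 0.57 [217.4 245.7]
side loop_grip 0.66 [315.  248.1]
side loop_grip 0.6 [205.8 237.4]
```

>>> play_rows --pt "0 0.12 0 0 8.5" --pt "0 0.24 0 0 8.5" --pt "0 0.36 0 0 8.5" --pt "0 0.48 0 0 8.5" --pt "0.02 0.6 0 0 8.5" --pt "0.04 0.7 0 0 8.5" --pt "0.06 0.8 0 0 8.5" --pt "0.06 0.8 0 0 8.5"

```text
time_s: 26.58
eef_pos: [0.4154, -0.0855, 0.0293]
eef_rot: [0.702, -0.701, -0.083, 0.089]
contact_force: [1.6, -0.4, 1.9]
gripper_width: 0.996
```

```bash
python3 go.py; python3 c.py side scene| grep -v keeper
```

```text
t 26.58 case mm [-200.1    0.9   29.3] F [ 1.6 -0.4  1.9] w 0.996 yaw off deg 89.98
side lever_tip 0.8 [199.8 267.9]
side loop_bar 0.7 [220.8 247.5]
side loop_grip 0.68 [205.1 237.1]
scene lever_tip 0.73 [367.2 220. ]
scene lever_tip 0.72 [353.2 200.2]
scene loop_bar 0.58 [352.7 197.6]
scene loop_bar 0.3 [278.7 183. ]
scene loop_grip 0.47 [361.3 195. ]
```

```bash
cat > th.py <<'E'
from fit import *
import sys
np.set_printoptions(precision=1,suppress=True)
p=np.load('p.npy')
for n in sys.argv[1:]:
    viewer.read_camera(n); k=cam(n)
    r=landmark_of('lever_tip',n)[:2]
    A=np.arange(0,2,.02); P=np.array([proj(toworld(np.array([-92-57*np.sin(t),0,66-57*np.cos(t)])/1000,p),k)[0] for t in A])
    for q in r:
        u=np.array(q['centre'])[::-1]; e=np.linalg.norm(P-u,axis=1); print(n,round(q['conf'],2),u,'theta',A[e.argmin()].round(2),'err',e.min().round(1))
    print(n,[(t,P[int(round(t/.02))].round(1).tolist()) for t in (0.,.4,.8,1.,1.2,1.4,1.6)])
E
python3 th.py side scene; python3 pic.py side side4.png 205 285 165 265 8
```

```text
side 0.71 [275.7 274.7] theta 0.0 err 49.7
side 0.61 [198.7 268.9] theta 1.1 err 1.3
side [(0.0, [226.2, 278.1]), (0.4, [214.5, 277.5]), (0.8, [204.0, 274.1]), (1.0, [199.7, 271.4]), (1.2, [196.2, 268.2]), (1.4, [193.8, 264.6]), (1.6, [192.5, 260.7])]
scene 0.76 [368.  222.5] theta 1.12 err 0.7
scene 0.26 [279.1 273.3] theta 0.0 err 81.1
scene [(0.0, [343.5, 224.0]), (0.4, [353.1, 225.7]), (0.8, [362.0, 224.6]), (1.0, [365.7, 223.1]), (1.2, [368.8, 220.9]), (1.4, [371.0, 218.2]), (1.6, [372.3, 214.9])]
```

View pics/side4.png

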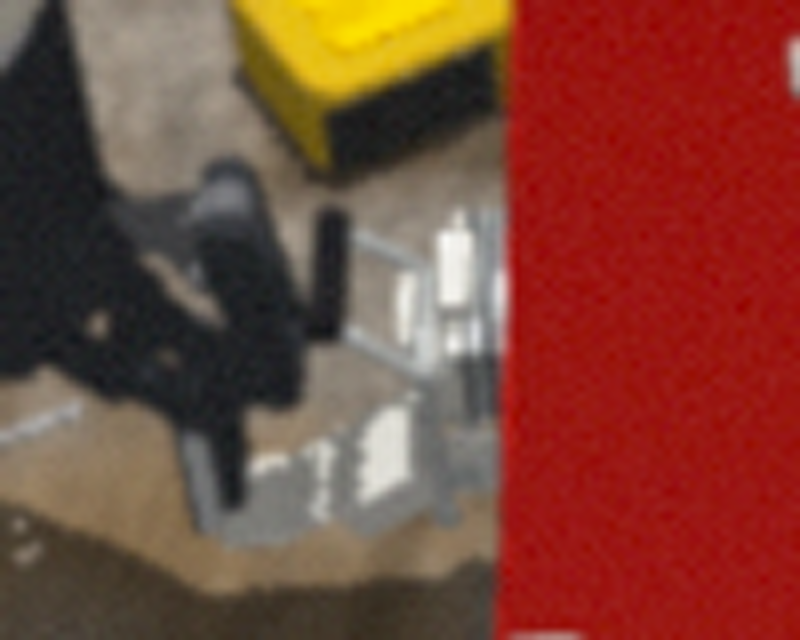

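>>> play_rows --pt "0.04 0.15 0 0 8.5" --pt "0.1 0.3 0 0 8.5" --pt "0.16 0.45 0 0 8.5" --pt "0.22 0.6 0 0 8.5" --pt "0.29 0.75 0 0 8.5" --pt "0.36 0.89 0 0 8.5" --pt "0.44 1.03 0 0 8.5" --pt "0.5 1.15 0 0 8.5" --pt "0.5 1.15 0 0 8.5"

```text
time_s: 28.08
eef_pos: [0.4195, -0.084, 0.0176]
eef_rot: [0.703, -0.701, -0.083, 0.089]
contact_force: [-1.6, 0.3, 0.4]
gripper_width: 0.996
```

```bash
python3 go.py; python3 th.py side scene | grep theta
```

```text
t 28.08 case mm [-195.8    1.3   17.6] F [-1.6  0.3  0.4] w 0.996 yaw off deg 89.98
side 0.79 [201.  271.3] theta 0.96 err 0.9
scene 0.87 [363.3 222.7] theta 0.9 err 1.4
```

>>> play_rows --pt "0.08 0.14 0 0 8.5" --pt "0.17 0.28 0 0 8.5" --pt "0.26 0.41 0 0 8.5" --pt "0.36 0.54 0 0 8.5" --pt "0.46 0.67 0 0 8.5" --pt "0.56 0.79 0 0 8.5" --pt "0.56 0.79 0 0 8.5"

```text
time_s: 28.87
eef_pos: [0.4236, -0.0824, 0.0094]
eef_rot: [0.703, -0.701, -0.082, 0.09]
contact_force: [-3.6, 0.1, 0.7]
gripper_width: 0.995
```

```bash
python3 go.py; python3 th.py side scene | grep theta; python3 c.py side | grep -v keeper
```

```text
t 28.87 case mm [-191.4    1.9    9.4] F [-3.6  0.1  0.7] w 0.995 yaw off deg 89.98
side 0.73 [204.7 273.8] theta 0.78 err 0.6
scene 0.79 [362.2 223.6] theta 0.82 err 0.9
side lever_tip 0.79 [203.  274.4]
side lever_tip 0.21 [219.6 243.2]
side loop_bar 0.46 [216.9 247.1]
side loop_grip 0.73 [207.2 240.4]
```

```bash
python3 pic.py side side5.png 205 285 165 265 8
```

```text
(no output)
```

View pics/side5.png

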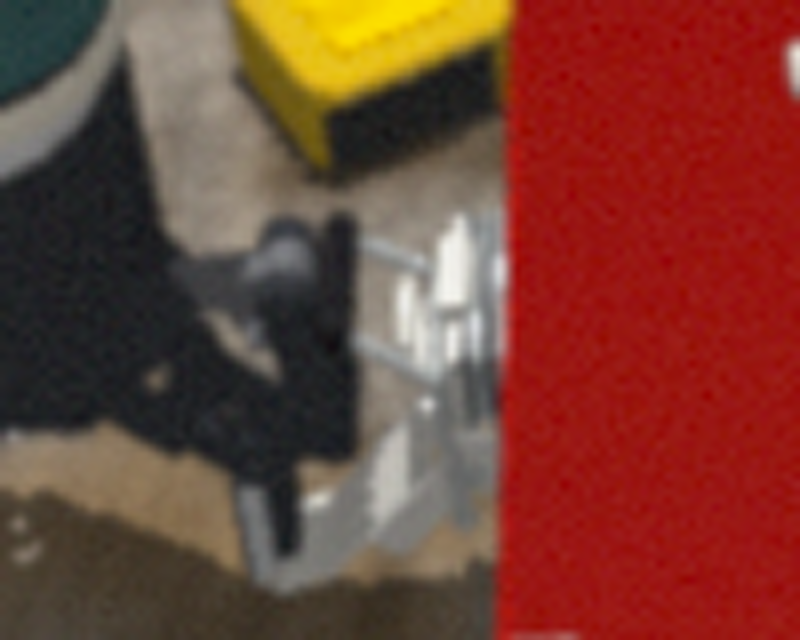

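```bash
cat > j.py <<'E'
from fit import *
from scipy.optimize import fsolve
np.set_printoptions(precision=1,suppress=True)
p=np.load('p.npy'); k=cam('side')
def xz(c,r,y,S=(165,205,8)):
    u=np.array([c/S[2]+S[0],r/S[2]+S[1]]); return fsolve(lambda v:proj(toworld(np.array([v[0],y,v[1]])/1000,p),k)[0]-u,[-130,80])
for n,c,r,y in [('boss c',285,258,-14),('boss right',318,262,-14),('bulge low near corner',350,455,-12),('tip near outer',298,552,-11),('roll near end c',344,340,-18),('roll near left',328,340,-18),('roll far c',342,218,18),('lever tip near',275,590,-13)]:
    print(n,xz(c,r,y))
E
python3 j.py
```

```text
boss c [-123.7  142.9]
boss right [-117.  141.]
bulge low near corner [-117.8   75. ]
tip near outer [-134.    40.4]
roll near end c [-113.7  120.2]
roll near left [-117.2  120.6]
roll far c [-115.1  121.5]
lever tip near [-140.8   29.4]
```

>>> play_rows --pt "-0.3 -0.3 0 0 8.5" --pt "-0.8 -0.8 0 0 8.5" --pt "-1.5 -1.6 0 0 8.5" --pt "-2 -3 0 0 8.5" --pt "-2 -5 0 0 8.5" --pt "-2 -7.5 0 0 8.5" --pt "-2 -10 0 0 8.5" --pt "-2 -11.5 -0.5 7 8.5" --pt "-1.5 -12 -1.5 14 8.5" --pt "-0.5 -12 -2.5 21 8.5" --pt "0.5 -12 -3.5 28 8.5" --pt "1.5 -12 -4.5 35 8.5"

```text
time_s: 30.37
eef_pos: [0.4514, -0.1235, 0.1308]
eef_rot: [-0.694, 0.695, -0.134, 0.129]
contact_force: [-0.1, 1.0, -0.1]
gripper_width: 0.997
```

```bash
python3 go.py -160,130,-62 ; python3 th.py side scene | grep theta; python3 c.py side scene | grep -v lever; python3 lidchk.py side
```

```text
t 30.37 case mm [-174.4  -44.6  130.8] F [-0.1  1.  -0.1] w 0.997 yaw off deg 54.63
-160,130,-62 -> [ 2.18  0.06 -0.59]
side 0.62 [191.6 263.3] theta 1.5 err 1.5
scene 0.74 [371.4 217.3] theta 1.46 err 0.1
scene 0.27 [326.4 299.4] theta 0.08 err 77.2
side loop_bar 0.55 [220.3 245.5]
side loop_grip 0.6 [207.2 238.4]
side keeper_mid 0.77 [223.  240.6]
scene loop_bar 0.5 [351.9 196.1]
scene loop_bar 0.37 [345.5 207.9]
scene loop_grip 0.63 [361.1 191.1]
scene keeper_mid 0.87 [350.  197.3]
side lid_edge 0.83 [243.8 237. ] lid 0.025 err px 2.0
side lid_edge 0.55 [258.2 372.3] lid 0.0 err px 135.5
side keeper_mid 0.78 [222.1 243.5] lid 0.05 err px 0.2
```

>>> play_rows --pt "0.3 0 -0.1 7 8.5" --pt "0.6 0 -0.2 14 8.5" --pt "1 0 -0.3 21 8.5" --pt "1.4 0 -0.4 28 8.5" --pt "1.8 0 -0.5 35 8.5" --pt "2.1 0 -0.6 42 8.5" --pt "2.1 0 -0.6 49 8.5" --pt "2.1 0 -0.6 54.6 8.5" --pt "2.1 0 -0.6 54.6 8.5"

```text
time_s: 31.97
eef_pos: [0.4679, -0.1358, 0.129]
eef_rot: [-0.556, 0.56, -0.438, 0.431]
contact_force: [0.3, 0.9, 0.3]
gripper_width: 0.995
```

```bash
python3 go.py -158.5,60,-61.5; cat >> j.py <<'E'
print('edges')
for y in (-42,-38,-30,0):
    for c,r in ((130,60),(150,150),(165,230),(180,255)): print(y,(c,r),xz(c,r,y))
E
python3 j.py | sed -n '/edges/,$p'; python3 - <<'E'
from h import *
im=viewer.read_camera('wrist')[...,::-1]; cv2.imwrite('pics/wy.png',im)
for t in ['lever_tip','loop_grip','loop_bar','keeper_mid']:
    print(t,[(round(a['conf'],2),np.round(a['centre'][::-1],1)) for a in landmark_of(t,'wrist')[:2]])
E
```

```text
t 31.97 case mm [-161.3  -60.6  129. ] F [0.3 0.9 0.3] w 0.995 yaw off deg 0.21
-158.5,60,-61.5 -> [0.12 6.89 0.35]
edges
-42 (130, 60) [-140.9  228.8]
-42 (150, 150) [-140.8  204.7]
-42 (165, 230) [-141.4  182.2]
-42 (180, 255) [-139.5  174.8]
-38 (130, 60) [-141.7  225.2]
-38 (150, 150) [-141.7  200.8]
-38 (165, 230) [-142.2  178.2]
-38 (180, 255) [-140.4  170.7]
-30 (130, 60) [-143.5  217.8]
-30 (150, 150) [-143.5  193.1]
-30 (165, 230) [-144.   170.1]
-30 (180, 255) [-142.1  162.5]
0 (130, 60) [-150.1  190.3]
0 (150, 150) [-150.   164.1]
0 (165, 230) [-150.6  139.7]
0 (180, 255) [-148.6  131.6]
lever_tip [(0.86, array([187.7, 210.5]))]
loop_grip [(0.95, array([144.7, 174.8]))]
loop_bar [(0.88, array([156.5, 132.6]))]
keeper_mid [(0.59, array([153.4, 121.6]))]
```

>>> play_rows --pt "0.1 1.5 0.1 0 8.5" --pt "0.2 3 0.2 0 8.5" --pt "0.3 4.5 0.3 0 8.5" --pt "0.3 6 0.3 0 8.5" --pt "0.3 6.9 0.3 0 8.5" --pt "0.3 7.3 0.3 0 8.5" --pt "0.3 7.6 0.3 0 8.5" --pt "0.3 7.9 0.3 0 8.5" --pt "0.3 7.9 0.3 0 8.5"

```text
time_s: 32.97
eef_pos: [0.4708, -0.1378, 0.05]
eef_rot: [-0.557, 0.561, -0.436, 0.43]
contact_force: [0.8, 0.8, -0.6]
gripper_width: 0.999
```

```bash
python3 go.py; python3 th.py scene | grep theta
```

```text
t 32.97 case mm [-159.   -63.2   50. ] F [ 0.8  0.8 -0.6] w 0.999 yaw off deg 0.53
scene 0.88 [373.4 216.1] theta 1.56 err 1.4
```

>>> play_rows --pt "0 0.15 0 0 8.5" --pt "0 0.3 0 0 8.5" --pt "0 0.45 0 0 8.5" --pt "0 0.6 0 0 8.5" --pt "0 0.75 0.02 0 8.5" --pt "0 0.9 0.04 0 8.5" --pt "0 1.05 0.06 0 8.5" --pt "0 1.2 0.08 0 8.5" --pt "0 1.35 0.1 0 8.5" --pt "0 1.5 0.12 0 8.5" --pt "0 1.5 0.12 0 8.5"

```text
time_s: 33.98
eef_pos: [0.4721, -0.1376, 0.0351]
eef_rot: [-0.557, 0.561, -0.436, 0.43]
contact_force: [0.8, -0.7, 1.5]
gripper_width: 0.997
```

```bash
python3 go.py; python3 th.py scene | grep theta
```

```text
t 33.98 case mm [-157.7  -63.4   35.1] F [ 0.8 -0.7  1.5] w 0.997 yaw off deg 0.52
scene 0.95 [372.1 217.8] theta 1.44 err 0.8
scene 0.19 [275.9 182.9] theta 0.0 err 79.2
```

>>> play_rows --pt "0 0.18 0 0 8.5" --pt "0 0.36 0.02 0 8.5" --pt "0 0.54 0.04 0 8.5" --pt "0 0.72 0.06 0 8.5" --pt "0 0.9 0.08 0 8.5" --pt "0 1.08 0.11 0 8.5" --pt "0 1.26 0.15 0 8.5" --pt "0 1.44 0.2 0 8.5" --pt "0 1.6 0.25 0 8.5" --pt "0 1.75 0.3 0 8.5" --pt "0 1.9 0.36 0 8.5" --pt "0 1.9 0.36 0 8.5"

```text
time_s: 35.08
eef_pos: [0.4751, -0.1366, 0.016]
eef_rot: [-0.557, 0.561, -0.436, 0.43]
contact_force: [0.2, 0.3, 2.2]
gripper_width: 0.998
```

```bash
python3 go.py; python3 th.py scene | grep theta; python3 c.py scene
```

```text
t 35.08 case mm [-154.5  -63.1   16. ] F [0.2 0.3 2.2] w 0.998 yaw off deg 0.53
scene 0.58 [363.1 221. ] theta 0.92 err 3.0
scene lever_tip 0.89 [365.1 223.5]
scene loop_bar 0.56 [351.7 194.9]
scene loop_bar 0.23 [326.8 299.8]
scene loop_grip 0.7 [359.4 194.4]
scene loop_grip 0.34 [349.5 198. ]
```

>>> play_rows --pt "0 0.15 0.06 0 8.5" --pt "0 0.3 0.12 0 8.5" --pt "0 0.45 0.19 0 8.5" --pt "0 0.59 0.27 0 8.5" --pt "0 0.73 0.36 0 8.5" --pt "0 0.86 0.45 0 8.5" --pt "0 0.99 0.55 0 8.5" --pt "0 1.1 0.65 0 8.5" --pt "0 1.1 0.65 0 8.5"

```text
time_s: 36.18
eef_pos: [0.4808, -0.1348, 0.0047]
eef_rot: [-0.557, 0.561, -0.437, 0.429]
contact_force: [-2.6, -1.1, -1.1]
gripper_width: 0.997
```

```bash
python3 go.py; python3 th.py scene | grep theta; python3 c.py scene | grep loop
```

```text
t 36.18 case mm [-148.6  -62.7    4.7] F [-2.6 -1.1 -1.1] w 0.997 yaw off deg 0.55
scene 0.9 [360.1 223. ] theta 0.74 err 2.1
scene loop_bar 0.6 [351.1 196.5]
scene loop_grip 0.66 [358.2 194.8]
```

>>> play_rows --pt "0 0.13 0.1 0 8.5" --pt "0 0.25 0.2 0 8.5" --pt "0 0.37 0.31 0 8.5" --pt "0 0.48 0.42 0 8.5" --pt "0 0.58 0.53 0 8.5" --pt "0 0.67 0.64 0 8.5" --pt "0 0.67 0.64 0 8.5"

```text
time_s: 37.12
eef_pos: [0.487, -0.1332, -0.002]
eef_rot: [-0.557, 0.561, -0.436, 0.429]
contact_force: [-2.3, -1.9, -2.2]
gripper_width: 0.991
```

```bash
python3 go.py; python3 th.py scene | grep theta; python3 c.py scene | grep loop
```

```text
t 37.12 case mm [-142.1  -62.7   -2. ] F [-2.3 -1.9 -2.2] w 0.991 yaw off deg 0.55
scene 0.89 [358. 222.] theta 0.64 err 3.4
scene loop_bar 0.47 [351.3 198. ]
scene loop_grip 0.47 [363.9 195.8]
```

>>> play_rows --pt "0 0.06 0.12 0 8.5" --pt "0 0.12 0.24 0 8.5" --pt "0 0.18 0.36 0 8.5" --pt "0 0.24 0.48 0 8.5" --pt "0 0.28 0.58 0 8.5" --pt "0 0.28 0.58 0 8.5"

```text
time_s: 37.97
eef_pos: [0.4939, -0.132, -0.0043]
eef_rot: [-0.557, 0.561, -0.436, 0.43]
contact_force: [0.2, 0.6, -1.0]
gripper_width: 0.997
```

```bash
python3 go.py; python3 th.py scene | grep theta; python3 c.py scene | grep loop
```

```text
t 37.97 case mm [-135.1  -63.1   -4.3] F [ 0.2  0.6 -1. ] w 0.997 yaw off deg 0.51
scene 0.79 [357.  224.3] theta 0.58 err 1.3
scene loop_grip 0.55 [361.6 193.2]
```

```bash
python3 th.py scene side wrist; python3 lidchk.py scene; python3 - <<'E'
import sys; sys.path.insert(0,'.')
from fit import *
p=np.load('p.npy')
print([(round(b['conf'],2),np.round(b['bbox'])) for b in boxes_of('lever','scene')[:2]])
E
```

```text
scene 0.84 [355.6 226. ] theta 0.5 err 0.3
scene 0.46 [352.5 193.6] theta 1.98 err 24.2
scene [(0.0, [343.5, 224.0]), (0.4, [353.1, 225.7]), (0.8, [362.0, 224.6]), (1.0, [365.7, 223.1]), (1.2, [368.8, 220.9]), (1.4, [371.0, 218.2]), (1.6, [372.3, 214.9])]
side 0.76 [210.4 277.6] theta 0.54 err 1.0
side 0.66 [220.7 247.1] theta 1.98 err 27.9
side [(0.0, [226.2, 278.1]), (0.4, [214.5, 277.5]), (0.8, [204.0, 274.1]), (1.0, [199.7, 271.4]), (1.2, [196.2, 268.2]), (1.4, [193.8, 264.6]), (1.6, [192.5, 260.7])]
wrist [(0.0, [125.1, 191.9]), (0.4, [127.7, 247.0]), (0.8, [119.8, 304.4]), (1.0, [111.5, 334.7]), (1.2, [99.6, 366.6]), (1.4, [83.3, 400.4]), (1.6, [61.5, 436.5])]
scene lid_edge 0.67 [352.  193.9] lid 0.0 err px 20.0
scene lid_edge 0.64 [336.1 185.2] lid 0.01 err px 2.7
scene keeper_mid 0.73 [349.6 200.7] lid 0.0 err px 3.3
[(0.77, array([342., 190., 368., 233.])), (0.39, array([239., 252., 314., 291.]))]
```

>>> play_rows --pt "0 0.1 0 0 8.5" --pt "0 0.2 0 0 8.5" --pt "0 0.3 0.02 0 8.5" --pt "0 0.4 0.04 0 8.5" --pt "0 0.5 0.06 0 8.5" --pt "0 0.5 0.06 0 8.5"

```text
time_s: 39.32
eef_pos: [0.493, -0.1316, -0.0097]
eef_rot: [-0.557, 0.561, -0.437, 0.429]
contact_force: [-0.0, -0.1, -0.2]
gripper_width: 0.996
```

```bash
python3 go.py; python3 th.py scene side | grep theta
```

```text
t 39.32 case mm [-136.   -62.5   -9.7] F [-0.  -0.1 -0.2] w 0.996 yaw off deg 0.53
scene 0.9 [360.8 224.9] theta 0.74 err 0.1
side 0.77 [213.  277.5] theta 0.46 err 0.4
```

```bash
python3 th.py scene side scene side | grep theta; python3 pic.py scene sc9.png 170 250 300 400 8
```

```text
scene 0.74 [353.4 226.6] theta 0.42 err 0.9
side 0.63 [211.  273.7] theta 0.56 err 2.9
scene 0.8 [354.3 225.3] theta 0.44 err 0.5
side 0.48 [213.2 276.6] theta 0.46 err 0.7
```

View pics/sc9.png

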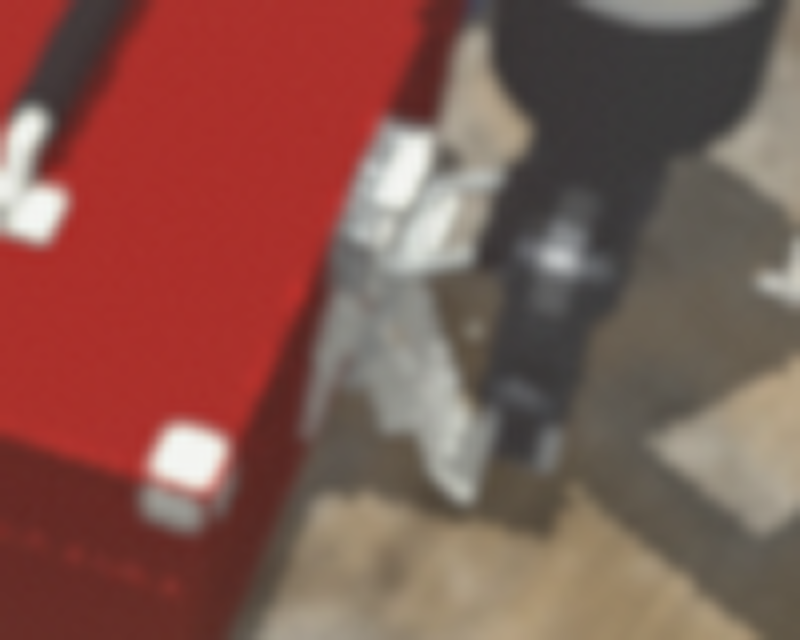

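>>> play_rows --pt "0 0.0 0.06 0 8.5" --pt "0 0.0 0.12 0 8.5" --pt "0 0.0 0.18 0 8.5" --pt "0 0.0 0.18 0 8.5"

```text
time_s: 40.3
eef_pos: [0.495, -0.1312, -0.0095]
eef_rot: [-0.557, 0.561, -0.436, 0.43]
contact_force: [-0.3, -0.4, -0.6]
gripper_width: 0.996
```

```bash
python3 go.py; python3 th.py scene side | grep theta;  python3 c.py scene side| grep loop
```

```text
t 40.3 case mm [-133.8  -62.6   -9.5] F [-0.3 -0.4 -0.6] w 0.996 yaw off deg 0.53
scene 0.73 [354.9 224.9] theta 0.48 err 0.8
scene 0.58 [278.8 181.7] theta 0.0 err 77.3
side 0.59 [211.4 277.1] theta 0.5 err 0.3
side 0.38 [260.  372.7] theta 0.0 err 100.4
scene loop_bar 0.68 [355.1 198.3]
scene loop_grip 0.56 [363.8 195.2]
side loop_bar 0.43 [218.6 245.2]
side loop_grip 0.55 [206.3 241.7]
```

>>> play_rows --pt "0 0.0 0.06 0 8.5" --pt "0 0.0 0.12 0 8.5" --pt "0 0.0 0.18 0 8.5" --pt "0 0.0 0.18 0 8.5"

```text
time_s: 41.33
eef_pos: [0.4968, -0.1308, -0.0095]
eef_rot: [-0.557, 0.561, -0.436, 0.43]
contact_force: [-0.2, 1.1, 0.1]
gripper_width: 0.993
```

```bash
python3 go.py; python3 th.py scene side | grep theta;  python3 c.py scene side| grep loop
```

```text
t 41.33 case mm [-132.1  -62.6   -9.5] F [-0.2  1.1  0.1] w 0.993 yaw off deg 0.53
scene 0.6 [357.4 223.6] theta 0.6 err 1.9
side 0.49 [211.4 277.5] theta 0.5 err 0.6
scene loop_bar 0.66 [349.7 194.2]
scene loop_bar 0.46 [335.7 185.7]
scene loop_grip 0.6 [362.2 196. ]
scene loop_grip 0.19 [347.2 210.8]
side loop_bar 0.51 [222.5 244.9]
side loop_grip 0.57 [208.3 239.8]
```

```bash
cat > k.py <<'E'
from fit import *
from scipy.optimize import fsolve
np.set_printoptions(precision=1,suppress=True)
p=np.load('p.npy'); k=cam('scene')
def xz(c,r,y):
    u=np.array([c/8+300,r/8+170]); return fsolve(lambda v:proj(toworld(np.array([v[0],y,v[1]])/1000,p),k)[0]-u,[-130,30])
for n,c,r,ys in [('lever tip near corner',462,505,(13,)),('lever tip outer edge top',492,420,(-13,0,13)),('finger bottom left',500,455,(-5,-9)),('finger bottom right',553,468,(-5,-9,-19)),('finger mid left edge',492,350,(-5,-9)),('roll near end',490,265,(18,)),('roll near right',497,268,(18,)),('knuckle left edge',505,300,(0,6,-6))]:
    for y in ys: print(n,y,xz(c,r,y))
E
python3 k.py
```

```text
lever tip near corner 13 [-129.3    8.8]
lever tip outer edge top -13 [-129.8   17.6]
lever tip outer edge top 0 [-130.7   32.9]
lever tip outer edge top 13 [-131.5   48.2]
finger bottom left -5 [-135.    13.3]
finger bottom left -9 [-134.8    8.5]
finger bottom right -5 [-150.2   14.7]
finger bottom right -9 [-150.1   10. ]
finger bottom right -19 [-149.8   -2. ]
finger mid left edge -5 [-125.6   55.6]
finger mid left edge -9 [-125.3   51.1]
roll near end 18 [-121.4  113.1]
roll near right 18 [-123.4  112.8]
knuckle left edge 0 [-126.1   82.2]
knuckle left edge 6 [-126.5   88.8]
knuckle left edge -6 [-125.6   75.6]
```

>>> play_rows --pt "0 0.0 0.06 0 8.5" --pt "0 0.0 0.12 0 8.5" --pt "0 0.0 0.18 0 8.5" --pt "0 0.0 0.18 0 8.5"

```text
time_s: 42.37
eef_pos: [0.4986, -0.1303, -0.0095]
eef_rot: [-0.557, 0.561, -0.436, 0.43]
contact_force: [-0.3, 0.6, -0.4]
gripper_width: 0.995
```

```bash
python3 go.py; python3 th.py scene side | grep theta;  python3 c.py scene side| grep grip
```

```text
t 42.37 case mm [-130.2  -62.7   -9.5] F [-0.3  0.6 -0.4] w 0.995 yaw off deg 0.53
side 0.6 [219.5 278.2] theta 0.22 err 0.2
side 0.51 [261.2 374.8] theta 0.0 err 102.8
scene loop_grip 0.44 [362.3 197.6]
scene loop_grip 0.22 [335.  183.9]
```

```bash
python3 th.py side scene side scene| grep theta; python3 lidchk.py side scene
```

```text
side 0.54 [220.8 245.3] theta 1.98 err 28.4
side 0.49 [222.7 277.2] theta 0.12 err 1.1
scene 0.8 [347.2 226.8] theta 0.16 err 1.8
scene 0.17 [351.8 196.2] theta 1.98 err 23.3
side 0.42 [220.4 279.2] theta 0.2 err 1.0
scene 0.56 [346.  222.2] theta 0.08 err 2.4
side lid_edge 0.92 [241.3 238.5] lid 0.0 err px 0.7
side lid_edge 0.28 [222.1 242.6] lid 0.0 err px 20.0
side keeper_mid 0.63 [222.8 244. ] lid 0.045 err px 1.0
side keeper_mid 0.27 [217.  214.4] lid 0.375 err px 14.2
scene lid_edge 0.83 [335.2 184.1] lid 0.03 err px 2.1
scene lid_edge 0.59 [364.1 196.5] lid 0.0 err px 32.3
scene keeper_mid 0.68 [351.4 199. ] lid 0.0 err px 2.8
scene keeper_mid 0.66 [327.8 299.1] lid 0.0 err px 103.8
```

>>> play_rows --pt "0 0 -0.4 0 8.5" --pt "0 0 -1.2 0 8.5" --pt "0 0 -2.5 0 8.5" --pt "0 0 -4 0 8.5" --pt "0 0 -5.5 0 8.5" --pt "0 -1 -6.5 0 8.5" --pt "0 -3.5 -7 0 8.5" --pt "0 -7 -7 0 8.5" --pt "0 -10.5 -7 0 8.5" --pt "0 -14 -7 0 8.5" --pt "0 -17 -7 0 8.5" --pt "-3 -19 -6 0 8.5"

```text
time_s: 44.77
eef_pos: [0.4365, -0.1207, 0.1845]
eef_rot: [-0.556, 0.561, -0.435, 0.433]
contact_force: [2.2, 0.4, 1.0]
gripper_width: 0.996
```

```bash
cp h.py hh.py; python3 go.py; python3 th.py wrist side scene side scene| grep theta; python3 lidchk.py side scene; python3 c.py wrist scene side | grep -v tip; python3 - <<'E'
from h import *
k={n:cam(n) for n in('scene','side')}
for t in ['flux_tin','tape_measure','spanner']:
    o=[]
    for n in k:
        viewer.read_camera(n); r=landmark_of(t,n)
        if r: print(t,n,round(r[0]['conf'],2),np.round(r[0]['centre'],1))
E
```

```text
t 44.77 case mm [-188.1  -38.3  184.5] F [2.2 0.4 1. ] w 0.996 yaw off deg 0.34
wrist 0.78 [237.7  92.9] theta 0.12 err 8.1
side 0.51 [223.  277.1] theta 0.1 err 1.2
scene 0.75 [348.  223.9] theta 0.18 err 1.2
side 0.67 [220.7 277.8] theta 0.18 err 0.5
scene 0.58 [345.  223.9] theta 0.06 err 0.5
side lid_edge 0.57 [242.  234.4] lid 0.06 err px 0.6
side keeper_mid 0.72 [225.7 242.5] lid 0.075 err px 3.7
scene lid_edge 0.65 [333.1 184.7] lid 0.03 err px 0.1
scene keeper_mid 0.63 [348.8 197.3] lid 0.0 err px 0.3
wrist loop_bar 0.79 [227.3  80.4]
wrist loop_grip 0.93 [222.  118.9]
scene loop_bar 0.72 [351.8 195.2]
scene loop_bar 0.53 [348.2 164.7]
scene loop_grip 0.61 [363.6 196. ]
scene keeper_mid 0.74 [349.5 196.5]
side loop_bar 0.63 [220.5 246.4]
side loop_bar 0.2 [218.4 260.9]
side loop_grip 0.55 [204.7 241.9]
side keeper_mid 0.65 [223.1 245.2]
flux_tin scene 0.6 [166.2 344.2]
flux_tin side 0.84 [375.9 261.9]
tape_measure scene 0.85 [296.9 328.7]
tape_measure side 0.92 [213.2 215. ]
spanner scene 0.58 [273.7 281. ]
```

```bash
python3 -c "
from bench import arm
print(arm.hand_in())"
```

```text
the job is handed in; nothing more can be done
None
```

The case is latched, and I handed the job in at about 45 s of robot time with the gripper clear of everything.

**What I did**
- **Lid:** I lowered it along its arc onto the seal and stopped at about 6 N.
- **Loop:** I pinched the roll and felt the bar against the keeper's back wall at about 4 N. I then lowered it onto the slot floor, where it read about 7 N.
- **Tug:** I pulled the loop outward. After about 2.6 mm of play it stopped against the lip at about 5 N outward, with similar readings sideways and downward (about 8 N in all), so the bar had caught.
- **Lever, first press:** I took it down to about 0.8 rad, where a gripper knuckle came up against the finger roll. I backed off and the lever sprang back to about 1.5, which is what a hooked loop would do.
- **Lever, second press:** I pressed again with one finger from the side. It passed dead centre and snapped over with almost no force.

**Last checks**
- **Lever:** It read 0.06–0.18 rad across all three cameras. My fit read about 0.13 too high at the start, so I take this as closed flat, but I could not confirm it by touch.
- **Lid:** The readings disagreed, from 0.00 to 0.075. The scene camera gave 0.00–0.03 and the side camera gave 0.06–0.075. The lid being drawn tight is therefore inferred from the snap.
- **Other items:** The tin, tape measure and spanner read within about 3 pixels of where they started (the spanner from the scene camera only).
- **No final picture:** I had used all 12 views, so these last checks rest on the networks' readings alone.

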